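# Clamp the dish, pour the toffees low, serve

### The job

Collect every toffee lying on the worktop into the aluminium scoop, and swing the toggle clamp over onto the handle of the white dish so that the dish is held in its jig. Then bring the scoop over the dish, lower its lip to within about 3 cm of the dish's rim before tipping so that nothing bounces out, pour all the toffees into the dish and stand the scoop upright on the worktop again. Finally swing the clamp right back and set the dish with all its toffees on the middle of the round cork mat, leaving the funnel, muffin cup and cruet alone.

Things in the scene. Friction and masses are not known exactly. Their poses are not given: they have to be found in the camera images.
- jig: white plastic board (210 x 180 x 12 mm, fixed) with three 10 mm stop pins round a round dish's seat and a steel toggle clamp. Origin on the worktop under the middle of the seat (the board reaches from 120 mm on the -x side to 90 mm on the +x side, 90 mm to either y side); x points away from the clamp's side along the seated dish's handle, handle to -x; z up.
- jig_seat (a point): middle of the seat, on the board's top face (12 mm above the worktop); here the origin of the seated dish lies.
- clamp_hinge (a point): middle of the toggle clamp's hinge pin, on a post at jig (-98, 62, 52) mm; the pin lies along the jig's x axis. The post's two cheeks reach 62 mm above the worktop.
- clamp_grip (a point): middle of the clamp's black cross-bar grip (16 mm diameter, 34 mm long, along the jig's x), 80 mm from the hinge pin. Swung back it is 64 mm to the jig's +y side of the pin and 48 mm above it; clamped, 70 mm to the -y side and 38 mm above. Pinched by its two ends (tool down) it turns between the pads as it is led round the arc.
- clamp (a joint): swing of the clamp arm, rad: 0 = swung right back (its stop), 2.0 = rubber pad resting on the handle of the seated dish (2.08 is the end stop). It passes over centre near 0.9; from there its own weight (0.3 kg arm, light friction) carries it to either end. Turns about the jig's +x axis.
- dish: shallow round white ceramic dish, 150 mm across the rim, 22 mm high, wall 4 mm, floor 5 mm thick, about 0.22 kg, with a straight handle. Origin under its middle; handle along its -x, from 73 to 171 mm out, 18 mm wide (y), between 14 and 28 mm above its underside.
- dish_grip (a point): point in the middle of the dish's handle, 125 mm from the dish's middle and 21 mm above its underside; free to be gripped across (18 mm), also while seated; the clamp pad bears at 98 mm.
- scoop: aluminium pouring scoop with a flat bottom, about 0.25 kg, standing on the worktop. Origin under the trough; the trough runs along x from -55 to the open lip at +80 mm, 84 mm wide (narrowing to 76 mm at the lip), sheet 3 mm thick, back and side walls 38 mm high, no wall at the lip. Black handle behind it along -x. Toffees begin to slide at 0.35 to 0.45 rad; about 0.8 rad empties it.
- scoop_grip (a point): middle of the scoop's handle, 100 mm behind its origin and 36 mm above its underside; handle 18 mm wide (y), 22 mm high, 98 mm long (from 53 to 151 mm behind the origin).
- scoop_lip (a point): middle of the scoop's lip, 80 mm ahead of its origin, 1.5 mm above its underside.
- mat: round cork serving mat, 200 mm across, 4 mm thick, fixed. Origin under its middle, on the worktop.
- funnel: bystander: black plastic funnel standing mouth down, 100 mm across, 105 mm high. Origin under its middle.
- muffin_cup: bystander: green silicone muffin cup, 72 mm across, 34 mm high. Origin under its middle.
- cruet: bystander: glass cruet with stopper, 62 mm across, 138 mm high. Origin under its middle.
- toffee1: hard toffee, brown block 24 (x) x 20 (y) x 16 (z) mm, 12 g; origin in the middle of its 24 x 20 underside. Lies on the worktop at the start, or is absent.
- toffee2: hard toffee, brown block 24 (x) x 20 (y) x 16 (z) mm, 12 g; origin in the middle of its 24 x 20 underside. Lies on the worktop at the start, or is absent.
- toffee3: hard toffee, brown block 24 (x) x 20 (y) x 16 (z) mm, 12 g; origin in the middle of its 24 x 20 underside. Lies on the worktop at the start, or is absent.
- toffee4: hard toffee, brown block 24 (x) x 20 (y) x 16 (z) mm, 12 g; origin in the middle of its 24 x 20 underside. Lies on the worktop at the start, or is absent.
- toffee5: hard toffee, brown block 24 (x) x 20 (y) x 16 (z) mm, 12 g; origin in the middle of its 24 x 20 underside. Lies on the worktop at the start, or is absent.
- toffee6: hard toffee, brown block 24 (x) x 20 (y) x 16 (z) mm, 12 g; origin in the middle of its 24 x 20 underside. Lies in the scoop at the start.
- toffee7: hard toffee, brown block 24 (x) x 20 (y) x 16 (z) mm, 12 g; origin in the middle of its 24 x 20 underside. Lies in the scoop at the start.
Mind the look-alikes: they are no part of the job. Of the things that look like the mat, the middle-sized one is meant.

How it is judged:
On the way, in this order (a step that is already met when the one before it is completed fails the run):
1. all the toffees are in the scoop together (x of toffee1 in the frame of scoop between -0.056 and 0.082 m and y of toffee1 in the frame of scoop between -0.043 and 0.043 m and z of toffee1 in the frame of scoop between -0.005 and 0.06 m and x of toffee2 in the frame of scoop between -0.056 and 0.082 m and y of toffee2 in the frame of scoop between -0.043 and 0.043 m and z of toffee2 in the frame of scoop between -0.005 and 0.06 m and x of toffee3 in the frame of scoop between -0.056 and 0.082 m and y of toffee3 in the frame of scoop between -0.043 and 0.043 m and z of toffee3 in the frame of scoop between -0.005 and 0.06 m and x of toffee4 in the frame of scoop between -0.056 and 0.082 m and y of toffee4 in the frame of scoop between -0.043 and 0.043 m and z of toffee4 in the frame of scoop between -0.005 and 0.06 m and x of toffee5 in the frame of scoop between -0.056 and 0.082 m and y of toffee5 in the frame of scoop between -0.043 and 0.043 m and z of toffee5 in the frame of scoop between -0.005 and 0.06 m and x of toffee6 in the frame of scoop between -0.056 and 0.082 m and y of toffee6 in the frame of scoop between -0.043 and 0.043 m and z of toffee6 in the frame of scoop between -0.005 and 0.06 m and x of toffee7 in the frame of scoop between -0.056 and 0.082 m and y of toffee7 in the frame of scoop between -0.043 and 0.043 m and z of toffee7 in the frame of scoop between -0.005 and 0.06 m), for 0.2 s.
2. with the dish clamped in its jig, the scoop is tipped with its lip low over the dish (value of joint clamp above 1.9 rad and horizontal distance between dish and jig_seat below 0.015 m and z of dish in the frame of jig_seat below 0.01 m and angle between scoop's own z axis and vertical above 0.45 rad and horizontal distance between scoop_lip and dish below 0.08 m and z of scoop_lip in the frame of dish below 0.07 m), for 0.2 s.
3. all the toffees are in the clamped dish and the scoop stands upright on the worktop (value of joint clamp above 1.9 rad and horizontal distance between dish and jig_seat below 0.015 m and z of dish in the frame of jig_seat below 0.01 m and horizontal distance between each of toffee1, toffee2, toffee3, toffee4, toffee5, toffee6, toffee7 and dish below 0.075 m and z of toffee1 in the frame of dish between -0.005 and 0.06 m and z of toffee2 in the frame of dish between -0.005 and 0.06 m and z of toffee3 in the frame of dish between -0.005 and 0.06 m and z of toffee4 in the frame of dish between -0.005 and 0.06 m and z of toffee5 in the frame of dish between -0.005 and 0.06 m and z of toffee6 in the frame of dish between -0.005 and 0.06 m and z of toffee7 in the frame of dish between -0.005 and 0.06 m and angle between scoop's own z axis and vertical below 0.12 rad and height (world z) of scoop below 0.012 m), for 0.2 s.
4. the clamp is swung right back while the dish is still in its seat (value of joint clamp below 0.5 rad and horizontal distance between dish and jig_seat below 0.015 m and z of dish in the frame of jig_seat below 0.01 m), for 0.2 s.
At the end, for the whole second after the job is handed in: The dish stands level on the cork mat, its middle within 30 mm of the mat's middle, with every toffee in it; the scoop stands upright on the worktop; the clamp is swung back (below 0.5 rad); dish and scoop are at rest (horizontal distance between dish and mat below 0.03 m and z of dish in the frame of mat below 0.012 m and angle between dish's own z axis and vertical below 0.08 rad and horizontal distance between each of toffee1, toffee2, toffee3, toffee4, toffee5, toffee6, toffee7 and dish below 0.075 m and z of toffee1 in the frame of dish between -0.005 and 0.06 m and z of toffee2 in the frame of dish between -0.005 and 0.06 m and z of toffee3 in the frame of dish between -0.005 and 0.06 m and z of toffee4 in the frame of dish between -0.005 and 0.06 m and z of toffee5 in the frame of dish between -0.005 and 0.06 m and z of toffee6 in the frame of dish between -0.005 and 0.06 m and z of toffee7 in the frame of dish between -0.005 and 0.06 m and angle between scoop's own z axis and vertical below 0.12 rad and height (world z) of scoop below 0.012 m and value of joint clamp below 0.5 rad and linear speed of each of dish, scoop below 0.02 m/s); the robot touches nothing.
It fails at once if a scoop with toffees in it is tipped (over 0.45 rad) away from the dish or with its lip more than about 5 cm above the dish's rim (angle between scoop's own z axis and vertical above 0.45 rad and ((x of toffee1 in the frame of scoop between -0.056 and 0.082 m and y of toffee1 in the frame of scoop between -0.043 and 0.043 m and z of toffee1 in the frame of scoop between -0.005 and 0.06 m) or (x of toffee2 in the frame of scoop between -0.056 and 0.082 m and y of toffee2 in the frame of scoop between -0.043 and 0.043 m and z of toffee2 in the frame of scoop between -0.005 and 0.06 m) or (x of toffee3 in the frame of scoop between -0.056 and 0.082 m and y of toffee3 in the frame of scoop between -0.043 and 0.043 m and z of toffee3 in the frame of scoop between -0.005 and 0.06 m) or (x of toffee4 in the frame of scoop between -0.056 and 0.082 m and y of toffee4 in the frame of scoop between -0.043 and 0.043 m and z of toffee4 in the frame of scoop between -0.005 and 0.06 m) or (x of toffee5 in the frame of scoop between -0.056 and 0.082 m and y of toffee5 in the frame of scoop between -0.043 and 0.043 m and z of toffee5 in the frame of scoop between -0.005 and 0.06 m) or (x of toffee6 in the frame of scoop between -0.056 and 0.082 m and y of toffee6 in the frame of scoop between -0.043 and 0.043 m and z of toffee6 in the frame of scoop between -0.005 and 0.06 m) or (x of toffee7 in the frame of scoop between -0.056 and 0.082 m and y of toffee7 in the frame of scoop between -0.043 and 0.043 m and z of toffee7 in the frame of scoop between -0.005 and 0.06 m)) and (z of scoop_lip in the frame of dish above 0.075 m or horizontal distance between scoop_lip and dish above 0.1 m)).
It fails at once if a scoop with toffees in it is tipped while the clamp is not shut on the dish (angle between scoop's own z axis and vertical above 0.45 rad and ((x of toffee1 in the frame of scoop between -0.056 and 0.082 m and y of toffee1 in the frame of scoop between -0.043 and 0.043 m and z of toffee1 in the frame of scoop between -0.005 and 0.06 m) or (x of toffee2 in the frame of scoop between -0.056 and 0.082 m and y of toffee2 in the frame of scoop between -0.043 and 0.043 m and z of toffee2 in the frame of scoop between -0.005 and 0.06 m) or (x of toffee3 in the frame of scoop between -0.056 and 0.082 m and y of toffee3 in the frame of scoop between -0.043 and 0.043 m and z of toffee3 in the frame of scoop between -0.005 and 0.06 m) or (x of toffee4 in the frame of scoop between -0.056 and 0.082 m and y of toffee4 in the frame of scoop between -0.043 and 0.043 m and z of toffee4 in the frame of scoop between -0.005 and 0.06 m) or (x of toffee5 in the frame of scoop between -0.056 and 0.082 m and y of toffee5 in the frame of scoop between -0.043 and 0.043 m and z of toffee5 in the frame of scoop between -0.005 and 0.06 m) or (x of toffee6 in the frame of scoop between -0.056 and 0.082 m and y of toffee6 in the frame of scoop between -0.043 and 0.043 m and z of toffee6 in the frame of scoop between -0.005 and 0.06 m) or (x of toffee7 in the frame of scoop between -0.056 and 0.082 m and y of toffee7 in the frame of scoop between -0.043 and 0.043 m and z of toffee7 in the frame of scoop between -0.005 and 0.06 m)) and not (value of joint clamp above 1.9 rad)).
It fails at once if a bystander is moved more than 25 mm (distance of any of funnel, muffin_cup, cruet from where it was at the start of the episode above 0.025 m).
Of toffee1, toffee2, toffee3, toffee4, toffee5 only 2 to 5 are there at a start; the rules pass over those that are not, and their reading is None.
At some moment in a run one of toffee1, toffee2, toffee3, toffee4, toffee5 may be knocked a few centimetres aside while the robot is not near it.
It also fails if it takes over 210 s, if anything falls off the work surface, if the arm or the gripper's body presses on something with over 40 N, if the wrist force passes 120 N, or if a joint passes its speed limit or range.

### The arm

A 6-joint arm with a two-finger parallel gripper is mounted at the origin on the work surface. World frame = base frame: x ahead of the robot, y to its left, z up, the work surface at z = 0. Lengths are in m, angles in rad, forces in N, time in s.
With the tool pointing down it reaches from about 0.35 to 0.925 m from the base axis. Payload 6.4 kg.
Tool frame: the origin (TCP) lies at the very end of the fingers, on their centre line; the grasp point (between the pads) lies manip.grip_depth behind it (manip.grip_depth is the distance from the TCP to the grasp point, in m); z points along the fingers, y is the line along which they close (so a half turn about z gives the same grasp; the last joint's range is limited). The gripper opens to 85 mm and grips with 20 to 120 N. Pads are 22 mm wide; open, the fingers measure 114 mm over their backs; the gripper's body (76 mm by 85 mm) begins 54 mm behind the grasp point. The pads swing forward as they close: fully open they stand 13 mm farther back than shut.
Start: joints at [-1.481, 0.245, 1.558, -0, 1.339, -0.174], TCP at [0.169, -0.628, 0.196] pointing down, gripper open.
Joint ranges: [-3.13, 3.13], [-1.02, 2.26], [0.13, 2.54], [-0.95, 4.09], [0.21, 2.88], [-2.74, 2.74]. Speed limits (rad/s): [2.57, 2.57, 3.14, 3.14, 3.14, 3.14].

### API

Orientations are given as a unit quaternion [x, y, z, w].
In Python, from rig import manip, vision, workorder gives the robot as it stands.
- The arm moves only by the tool carry_out, never from a script. Its argument "moves" is a list of rows, each a list of 3 entries, a list of its own where there are three numbers: the shift along the tool's x, y, z in mm, then the turn about the tool's z in rad, then the finger opening in mm, from 0 to 85.4. A call has 1 to 20 rows; each row is the pose to reach, as a shift and turn from the pose commanded when the call began, along the tool's axes at that moment; what a row does not reach only later rows make up. A row lasts 1/12 s, in which the tool goes at most 41.7 mm and 7.16 degrees, less where a joint would pass 70% of its speed; a pose out of reach is approached as far as the arm can. A call with a gripper value outside its range is refused whole. The fingers move at their own pace and stop on an object; "newtons" is the grip in N (left out, the last holds). Time passes only in rows, so rows that repeat a pose let the fingers close. It gives the time, the measured TCP pose, the force, the opening and the grip force at its end, in the units of the state.
- manip.get_obs(): the state, without advancing time (a new reading comes with each control period).
- vision.grab_frame(name): name is "side" or "top" or "wrist"; returns the picture (420x560x3 uint8, blue, green, red); there is no depth.
- vision.camera_params(name): a dict with "fx", "fy", "cx", "cy" (pixels), "world_to_cam" (4x4, takes a point from world to camera coordinates); the wrist camera has in their place "mount" (4x4, takes a point from camera to tool coordinates, whose origin is the TCP and whose axes are the flange's). Camera axes: x right, y down, z forward; pixel columns grow to the right and rows downward; lengths in m; the calibration is good to about 2 mm. The wrist camera is an equidistant fisheye: a pixel r from the principal point sees the ray r / f radians off the axis. A picture is of the moment at which its call begins: read the wrist's pose just before it. camera_params takes no time and is no camera call.
- workorder.close_job(): hands the job in; it is judged then, once.
The state is a dict: "clock": time; "qpos": joint angles; "joint_velocities": joint speeds; "joint_efforts": joint torques, N m; "ee_pos": TCP position; "tcp_rot": TCP orientation; "wrist_force": force on the tool from outside, world axes, zero at the start; "ft_torque": the same for the moment, N m; "opening": finger opening in m; "grip_force": force on a finger pad.
Only numpy, scipy, OpenCV 4.12 (cv2) and the standard library are available. Lean on these libraries where they do the work, as an engineer would, in place of code of your own. Each camera call takes 0.05 s, during which the arm holds its last target. There are 200 camera calls.

## Working session

There is one attempt and no reset: what is moved stays moved. The work goes in short steps, Python scripts to look and compute and a tool call to move; the robot and the scene stay as the last step left them, time stands still between calls to the robot, and variables do not carry over. Pictures are saved under pics/ and viewed, at most 14 in all, crops included, and the job is handed in when it is done.

Besides the shell and the picture viewer there is one more tool, called after "Request:" in YAML: its name, and indented under it one key for each argument. carry_out: Moves the arm, as the interface text tells. Its arguments: {"type":"object","properties":{"moves":{"type":"array"},"newtons":{"type":"number"}},"required":["moves"]}

```bash
ls; mkdir -p pics; python3 - <<'E'
from rig import manip, vision
import cv2,numpy as np
o=manip.get_obs(); print(o['ee_pos'],o['tcp_rot'],o['opening'],manip.grip_depth)
np.set_printoptions(precision=4,suppress=True)
for n in ['top','side']:
    f=vision.grab_frame(n); cv2.imwrite(f'pics/{n}0.png',f); print(n,vision.camera_params(n))
print(vision.camera_params('wrist'))
E
```

```text
pics
[ 0.16940585 -0.62688234  0.19446305] [ 9.91314754e-01  1.31507067e-01  2.94971029e-05 -9.74522714e-04] 0.0855540452527827 0.0187
top {'fx': 409.63608732948467, 'fy': 409.63608732948467, 'cx': 279.31122135360926, 'cy': 209.50085659967846, 'world_to_cam': array([[ 0.0143, -0.9999, -0.0049,  0.0442],
       [-0.9941, -0.0137, -0.1079,  0.5334],
       [ 0.1079,  0.0064, -0.9941,  1.2186],
       [ 0.    ,  0.    ,  0.    ,  1.    ]])}
side {'fx': 506.6342230607204, 'fy': 506.6342230607204, 'cx': 279.62053751452345, 'cy': 216.09193325456906, 'world_to_cam': array([[ 0.9812, -0.1932, -0.0045, -0.5029],
       [-0.1262, -0.6228, -0.7722,  0.148 ],
       [ 0.1463,  0.7582, -0.6354,  1.332 ],
       [ 0.    ,  0.    ,  0.    ,  1.    ]])}
{'fx': 325.19226210127806, 'fy': 325.19226210127806, 'cx': 281.4103601599164, 'cy': 211.0519864428437, 'mount': array([[-0.0006, -0.9458, -0.3248,  0.0835],
       [ 1.    , -0.0008,  0.0007,  0.0003],
       [-0.0009, -0.3248,  0.9458, -0.178 ],
       [ 0.    ,  0.    ,  0.    ,  1.    ]])}
```

View pics/top0.png

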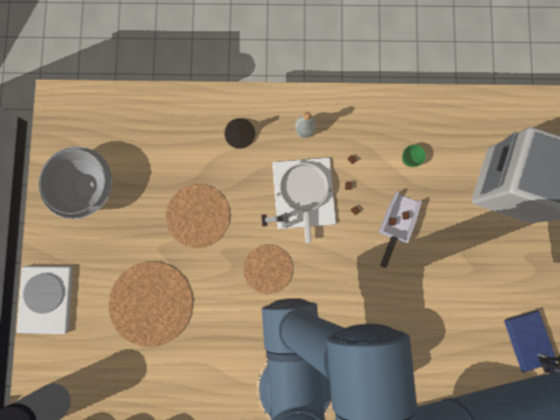

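View pics/side0.png

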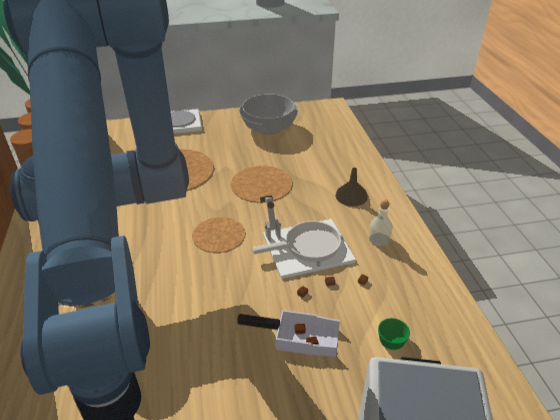

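The top view shows three cork mats: large at (151,303), middle-sized at (198,215) and small at (268,268). The one meant is the middle-sized one at (198,215). The jig and dish are at (305,187), with the clamp grip out at (266,220). The scoop is at (401,217). Toffees are at (352,159), (348,185) and (355,210), and two more are in the scoop. The side view agrees.

```bash
cat > h.py <<'E'
import numpy as np, cv2
from rig import manip, vision
np.set_printoptions(precision=4,suppress=True)
P={n:vision.camera_params(n) for n in ('top','side','wrist')}
def grab(n): return vision.grab_frame(n)
def ray(n,uv,pose=None):
    p=P[n]; u=(uv[0]-p['cx'])/p['fx']; v=(uv[1]-p['cy'])/p['fy']
    if n=='wrist':
        from scipy.spatial.transform import Rotation as R
        r=np.hypot(u,v); d=np.array([u/r*np.sin(r),v/r*np.sin(r),np.cos(r)]) if r>0 else np.array([0,0,1.])
        T=np.eye(4); T[:3,:3]=R.from_quat(pose[1]).as_matrix(); T[:3,3]=pose[0]
        T=T@p['mount']
    else:
        d=np.array([u,v,1.]); T=np.linalg.inv(p['world_to_cam'])
    return T[:3,3],T[:3,:3]@d
def plane(n,uv,z,pose=None):
    o,d=ray(n,uv,pose); return (o+d*(z-o[2])/d[2])
def two(uvt,uvs):
    a,d=ray('top',uvt); b,e=ray('side',uvs)
    s=np.linalg.lstsq(np.c_[d,-e],b-a,rcond=None)[0]
    return (a+d*s[0]+b+e*s[1])/2, np.linalg.norm(a+d*s[0]-b-e*s[1])
def proj(n,X):
    p=P[n]; c=p['world_to_cam']@np.r_[X,1]; return np.array([p['cx']+p['fx']*c[0]/c[2],p['cy']+p['fy']*c[1]/c[2]])
def brown(f):
    h=cv2.cvtColor(f,cv2.COLOR_BGR2HSV); return ((h[...,0]<14)|(h[...,0]>172))&(h[...,1]>130)&(h[...,2]<135)
def blobs(m,lo=15,hi=1e9):
    n,l,s,c=cv2.connectedComponentsWithStats(m.astype(np.uint8))
    return [(c[i],s[i,4],l==i) for i in range(1,n) if lo<=s[i,4]<=hi]
def toffees(n,f,lo=15,hi=400):
    return [(c,a,cv2.minAreaRect(np.argwhere(m)[:,::-1].astype(np.float32))) for c,a,m in blobs(brown(f),lo,hi)]
def axes():
    from scipy.spatial.transform import Rotation as R
    o=manip.get_obs(); return o['ee_pos'],R.from_quat(o['tcp_rot']).as_matrix()
def go(x,y,z,yaw=None):
    "shift in tool axes (mm) and turn to bring TCP there; yaw = world direction of the tool's y (closing line)"
    p,R=axes(); s=R.T@(np.array([x,y,z])-p)*1000
    t=0
    if yaw is not None:
        cur=np.arctan2(R[1,1],R[0,1]); t=-(yaw-cur); t=(t+np.pi/2)%np.pi-np.pi/2
    o=manip.get_obs(); print('shift',s.round(1),'turn',round(t,3),'q6',o['qpos'][5].round(2))
E
python3 - <<'E'
from h import *
f=cv2.imread('pics/top0.png'); g=cv2.imread('pics/side0.png')
for n,im in(('top',f),('side',g)):
  for c,a,r in toffees(n,im): print(n,c.round(1),a,plane(n,c,.012)[:2].round(4),np.round(r[1],1),round(r[2],0))
hsv=cv2.cvtColor(f,cv2.COLOR_BGR2HSV)
cork=(hsv[...,0]<16)&(hsv[...,1]>110)&(hsv[...,2]>110)
cork=cv2.morphologyEx(cork.astype(np.uint8),cv2.MORPH_OPEN,np.ones((7,7)))
for c,a,m in blobs(cork,500):
  (x,y),(w,h),_=cv2.fitEllipse(max(cv2.findContours(m.astype(np.uint8),0,1)[0],key=len)); print('cork',(round(x,1),round(y,1)),w,h,plane('top',(x,y),.004)[:2],'dia',(w+h)/2/409.6*1.17)
a=cv2.resize(f[130:290,180:340],(600,600),interpolation=cv2.INTER_CUBIC)
cv2.imwrite('pics/c1.png',a)
cv2.imwrite('pics/c2.png',cv2.resize(f[140:280,330:440],(0,0),fx=4,fy=4,interpolation=cv2.INTER_CUBIC))
cv2.imwrite('pics/c3.png',cv2.resize(g[180:370,220:390],(0,0),fx=3.1,fy=3.1,interpolation=cv2.INTER_CUBIC))
E
```

```text
top [351.7 158.9] 26 [ 0.6969 -0.1721] [4.9 4.2] 45.0
top [348.  185.5] 26 [ 0.6125 -0.1604] [5. 4.] 90.0
top [354.7 210.1] 23 [ 0.5358 -0.1806] [4.9 4.2] 45.0
top [405.5 215. ] 20 [ 0.5229 -0.3368] [4. 3.] 90.0
top [392.3 221.1] 22 [ 0.5034 -0.2959] [4. 4.] 90.0
side [ 25.  126.2] 46 [-0.3016  0.8273] [13.1  5.3] 14.0
side [ 22.8 145.9] 109 [-0.2827  0.6805] [ 7.6 18.2] 86.0
side [362.8 278.5] 50 [ 0.6951 -0.1739] [8. 7.] 0.0
side [329.8 280.2] 59 [ 0.6107 -0.1632] [7. 9.] 90.0
side [302.4 291. ] 67 [ 0.5341 -0.1851] [7.8 9.2] 45.0
side [299.5 327.9] 82 [ 0.5016 -0.295 ] [8. 9.] 90.0
side [312.1 339.8] 55 [ 0.5221 -0.3333] [ 6. 10.] 90.0
cork (197.4, 215.6) 61.20758819580078 62.7558708190918 [0.5128 0.3059] dia 0.17704742071218788
cork (267.6, 268.7) 47.409263610839844 47.71520233154297 [0.3528 0.0851] dia 0.13585891742259262
cork (150.1, 303.6) 81.1959228515625 84.59589385986328 [0.2428 0.4401] dia 0.23678762884810564
```

View pics/c1.png

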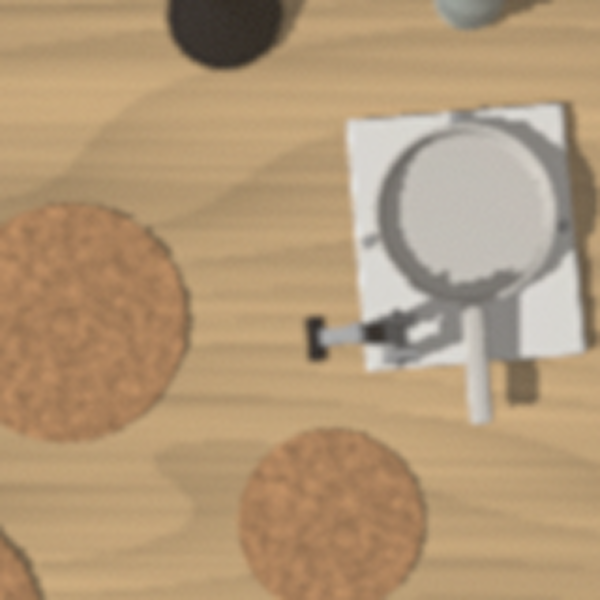

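View pics/c2.png

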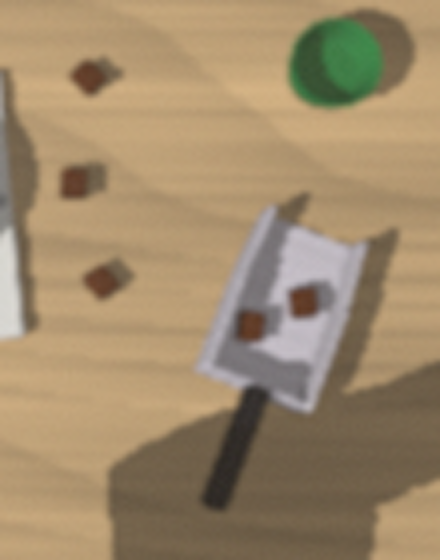

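View pics/c3.png

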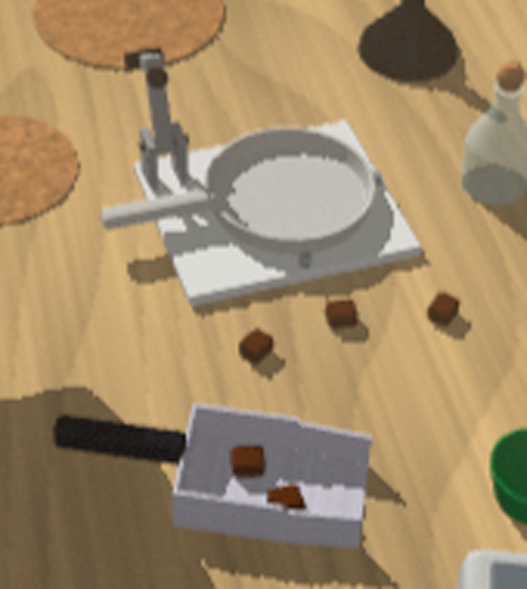

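Crop c1 shows the dish in the jig with its handle pointing down and the clamp swung back, grip at about (264,220) in the full frame. The middle-sized mat sits to the left at (197,216); its fitted 62 px at about 1.27 m depth makes roughly 195 mm, so it is the 200 mm one. c2 shows the three loose toffees and the scoop, lip up-right and handle end at about (384,266). c3 confirms this.

```bash
python3 - <<'E'
from h import *
c=[plane('top',u,.012)[:2] for u in((272.5,162),(330.7,157.5),(336.5,223.3),(278.1,228.4))]
print('jig corners',np.array(c))
# jig corners in jig frame: TL(+90,+90) TR(+90,-90) BR(-120,-90) BL(-120,90)
J=np.array([[.09,.09],[.09,-.09],[-.12,-.09],[-.12,.09]])
A=np.array(c); Jm=J.mean(0); Am=A.mean(0); U,S,V=np.linalg.svd((J-Jm).T@(A-Am)); R=(U@V).T; t=Am-R@Jm
print('jig origin',t,'yaw',np.arctan2(R[1,0],R[0,0]),'res',np.abs((R@J.T).T+t-A).max())
def w(p): return np.r_[R@np.array(p[:2])+t,p[2]]
for n,p in dict(grip0=(-.098,.126,.100),grip2=(-.098,-.008,.090),dgrip=(-.125,0,.033),hinge=(-.098,.062,.052)).items(): print(n,w(p),proj('top',w(p)),proj('side',w(p)))
s=[plane('top',u,.038)[:2] for u in((398.8,191.8),(421.3,200.8),(379.5,233),(408,242.5))]
print('scoop',np.array(s)); lip=(s[0]+s[1])/2; bk=(s[2]+s[3])/2; d=lip-bk; L=np.linalg.norm(d); d/=L
e=plane('top',(383.8,266.3),.045)[:2]; h0=plane('top',(395,238),.045)[:2]
print(L,'yaw',np.arctan2(d[1],d[0]),'handle yaw',np.arctan2(*(h0-e)[::-1]),'org',lip-.08*d,'grip',lip-.18*d,'hend',e)
p,R_=axes(); go(.56,-.24,.20,np.pi/2)
E
```

```text
jig corners [[ 0.6837  0.0752]
 [ 0.7004 -0.1066]
 [ 0.4944 -0.1246]
 [ 0.4761  0.0547]]
jig origin [ 0.6036 -0.0239] yaw 0.09444588928671283 res 0.0017457784510548913
grip0 [0.4941 0.0923 0.1   ] [264.8197 220.0307] [266.5618 198.4875]
grip2 [ 0.5068 -0.0411  0.09  ] [311.1951 216.5973] [280.3324 231.5406]
dgrip [ 0.4791 -0.0357  0.033 ] [307.9784 227.3966] [269.8741 247.6369]
hinge [0.5002 0.0286 0.052 ] [286.8697 219.6358] [273.1088 225.8918]
scoop [[ 0.5908 -0.31  ]
 [ 0.5642 -0.3775]
 [ 0.465  -0.25  ]
 [ 0.4378 -0.3349]]
0.13613285632474467 yaw -0.3863567925009094 handle yaw -0.38867462915817275 org [ 0.5034 -0.3136] grip [ 0.4107 -0.2759] hend [ 0.3663 -0.2599]
shift [ 478.  -271.7   -4.8] turn 0.264 q6 -0.17
```

Request:
carry_out:
  moves:
    - [[478,-272,0],0.264,60]
    - [[478,-272,0],0.264,60]
    - [[478,-272,0],0.264,60]
    - [[478,-272,0],0.264,60]
    - [[478,-272,0],0.264,60]
    - [[478,-272,0],0.264,60]
    - [[478,-272,0],0.264,60]
    - [[478,-272,0],0.264,60]
    - [[478,-272,0],0.264,60]
    - [[478,-272,0],0.264,60]
    - [[478,-272,0],0.264,60]
    - [[478,-272,0],0.264,60]
    - [[478,-272,0],0.264,60]
    - [[478,-272,0],0.264,60]
    - [[478,-272,0],0.264,60]
    - [[478,-272,0],0.264,60]
    - [[478,-272,0],0.264,60]
    - [[478,-272,0],0.264,60]
  newtons: 40

```text
clock: 1.6
ee_pos: [0.559, -0.2416, 0.1954]
tcp_rot: [1.0, -0.001, -0.0, 0.0]
wrist_force: [1.2, -1.1, -0.3]
opening: 0.0596
grip_force: 0.0
```

```bash
cat > w.py <<'E'
from h import *
import sys
o=manip.get_obs(); pose=(o['ee_pos'],o['tcp_rot']); f=grab('wrist'); cv2.imwrite(sys.argv[1],f)
print(o['clock'],pose[0],o['qpos'])
for c,a,m in blobs(brown(f),40,3000):
    cn=max(cv2.findContours(m.astype(np.uint8),0,1)[0],key=len)[:,0]
    z=.014
    q=np.array([plane('wrist',u.astype(float),z,pose)[:2] for u in cn])
    (ctr,wh,ang)=cv2.minAreaRect((q*1000).astype(np.float32))
    print(c.round(0),a,'world',np.round(ctr,1),np.round(wh,1),'long-axis yaw',round(np.radians(ang if wh[0]>wh[1] else ang+90),2))
E
python3 w.py pics/w1.png
```

```text
1.6 [ 0.559  -0.2416  0.1954] [-0.5938  0.1512  1.6665 -0.0003  1.3243  0.9795]
[217.  59.] 320 world [ 694.5 -172.7] [24.9 19. ] long-axis yaw 0.83
[208. 133.] 321 world [ 611.5 -161.4] [20.8 22.7] long-axis yaw 3.1
[229. 198.] 281 world [ 535.7 -181.9] [23.8 21.6] long-axis yaw 0.69
[359. 210.] 279 world [ 520.3 -334.5] [24.  19.7] long-axis yaw 0.08
[326. 226.] 232 world [ 501.9 -294.9] [18.8 25.4] long-axis yaw 2.96
```

View pics/w1.png

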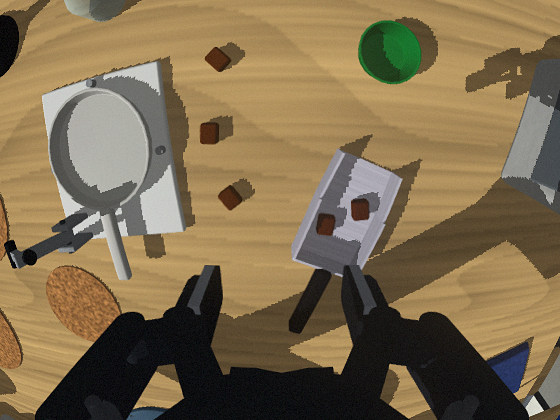

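The wrist view shows the three loose toffees at (217,59), (208,133) and (229,198), the scoop holding two at (359,210) and (326,226), and the green cup well clear. I'll pick the nearest one first.

Request:
carry_out:
  moves:
    - [[-23,-60,140],-0.69,44]
    - [[-23,-60,140],-0.69,44]
    - [[-23,-60,140],-0.69,44]
    - [[-23,-60,140],-0.69,44]
    - [[-23,-60,140],-0.69,44]
    - [[-23,-60,140],-0.69,44]
    - [[-23,-60,140],-0.69,44]
    - [[-23,-60,165],-0.69,44]
    - [[-23,-60,185],-0.69,44]
    - [[-23,-60,192],-0.69,44]
    - [[-23,-60,192],-0.69,44]
    - [[-23,-60,192],-0.69,15]
    - [[-23,-60,192],-0.69,15]
    - [[-23,-60,192],-0.69,15]
    - [[-23,-60,192],-0.69,15]
    - [[-23,-60,192],-0.69,15]
    - [[-23,-60,180],-0.69,15]
    - [[-23,-60,150],-0.69,15]
    - [[-23,-60,110],-0.69,15]
    - [[-23,-60,110],-0.69,15]
  newtons: 40

```text
clock: 3.32
ee_pos: [0.5422, -0.183, 0.0947]
tcp_rot: [0.941, 0.338, 0.005, 0.006]
wrist_force: [1.7, -0.7, 0.9]
opening: 0.0154
grip_force: 0.0
```

```bash
cat > plan.py <<'E'
from h import *
S=np.array([.5034,-.3136]); ys=-.386
def sc(x,y): return S+np.array([[np.cos(ys),-np.sin(ys)],[np.sin(ys),np.cos(ys)]])@np.array([x,y])
E
python3 - <<'E'
from plan import *
p=sc(.03,.018); go(*p,.10,ys); go(*p,.032,ys)
E
```

```text
shift [-82.9  93.9  -4.4] turn -0.495 q6 0.36
shift [-83.3  93.   63.6] turn -0.495 q6 0.36
```

```bash
python3 w.py pics/w2.png; python3 -c "
import cv2;f=cv2.imread('pics/w2.png');cv2.imwrite('pics/w2c.png',f[20:400,100:460])"
```

```text
3.3167 [ 0.5422 -0.183   0.0947] [-0.5237  0.1693  1.8427  0.0001  1.1149  0.3571]
[387.  58.] 639 world [ 693.4 -170.9] [23.  22.5] long-axis yaw 0.8
[312. 123.] 653 world [ 611.3 -159.7] [19.8 23.7] long-axis yaw 3.07
[271. 209.] 545 world [ 535.8 -180. ] [25.6 18.7] long-axis yaw 0.67
[346. 305.] 176 world [ 504.2 -299.6] [16.4 16.2] long-axis yaw 1.15
[383. 306.] 161 world [ 526.1 -333.1] [14.3 26.1] long-axis yaw 1.61
```

View pics/w2c.png

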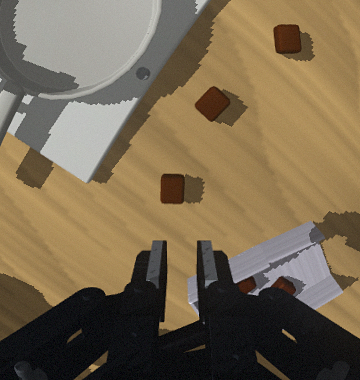

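Missed: the toffee is still on the table at (271,209), and the fingers probably closed before the arm had got down. I'll go again with more dwell.

```bash
python3 - <<'E'
from h import *
go(.536,-.181,.003,2.24)
E
```

```text
shift [-3.2 -5.  88.8] turn 0.021 q6 0.36
```

Request:
carry_out:
  moves:
    - [[0,0,0],0,44]
    - [[0,0,0],0,44]
    - [[0,0,0],0,44]
    - [[0,0,0],0,44]

```text
clock: 3.7
ee_pos: [0.5362, -0.1798, 0.0843]
tcp_rot: [0.941, 0.338, -0.001, -0.001]
wrist_force: [0.6, -0.1, -0.1]
opening: 0.0441
grip_force: 0.0
```

```bash
python3 - <<'E'
from h import *
go(.536,-.181,.003,2.24); print(axes())
E
```

```text
shift [-0.8  1.  81.3] turn 0.021 q6 0.36
(array([ 0.5362, -0.1798,  0.0843]), array([[ 0.7714,  0.6363, -0.0022],
       [ 0.6364, -0.7714,  0.0013],
       [-0.0009, -0.0024, -1.    ]]))
```

Request:
carry_out:
  moves:
    - [[-1,1,40],0.02,44]
    - [[-1,1,70],0.02,44]
    - [[-1,1,81],0.02,44]
    - [[-1,1,81],0.02,44]
    - [[-1,1,81],0.02,44]
    - [[-1,1,81],0.02,44]
    - [[-1,1,81],0.02,44]
    - [[-1,1,81],0.02,15]
    - [[-1,1,81],0.02,15]
    - [[-1,1,81],0.02,15]
    - [[-1,1,81],0.02,15]
    - [[-1,1,81],0.02,15]
    - [[-1,1,81],0.02,15]
  newtons: 40

```text
clock: 4.78
ee_pos: [0.5369, -0.1817, 0.0046]
tcp_rot: [0.944, 0.329, -0.0, -0.0]
wrist_force: [0.6, -1.1, 0.3]
opening: 0.0154
grip_force: 0.0
```

```bash
python3 - <<'E'
from plan import *
p=sc(.03,.018); go(*p,.10,ys); go(*p,.032,ys)
E
```

```text
shift [-77.7  99.9 -95.4] turn -0.515 q6 0.37
shift [-77.7  99.9 -27.4] turn -0.515 q6 0.37
```

```bash
python3 - <<'E'
from h import *
o=manip.get_obs(); print(o['opening'],o['grip_force'],o['qpos'])
f=grab('top'); g=grab('side'); cv2.imwrite('pics/t3.png',f);cv2.imwrite('pics/s3.png',g)
for n,im in(('top',f),('side',g)):
  for c,a,r in toffees(n,im): print(n,c.round(1),a,plane(n,c,.012)[:2].round(4))
w=grab('wrist')
cv2.imwrite('pics/mix3.png',np.hstack([cv2.resize(g[220:340,240:400],(440,330)),cv2.resize(w[130:330,170:380],(347,330))]))
E
```

```text
0.015432971321722305 0.0 [-0.5263  0.306   1.8728 -0.      0.9628  0.3747]
top [351.6 159. ] 27 [ 0.6966 -0.1719]
top [347.3 184.7] 17 [ 0.6149 -0.1582]
top [405.4 215. ] 21 [ 0.5231 -0.3365]
side [ 40.7 108.1] 108 [-0.2674  0.9684]
side [ 34.4 124.9] 117 [-0.2685  0.831 ]
side [ 29.3 144.2] 164 [-0.2622  0.6881]
side [362.5 278.3] 43 [ 0.6945 -0.1731]
side [329.9 280.3] 59 [ 0.6108 -0.1635]
side [302.4 291. ] 68 [ 0.534 -0.185]
side [299.6 328. ] 84 [ 0.5017 -0.2953]
side [312.3 339.9] 55 [ 0.5223 -0.3334]
```

View pics/mix3.png

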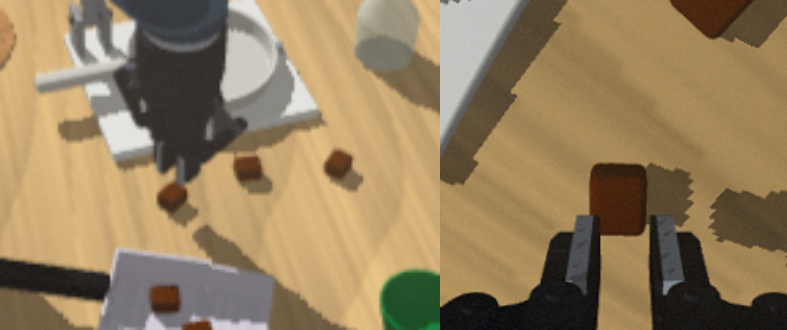

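```bash
python3 - <<'E'
from h import *
for z in (0,.01,.02,.03,.04): print(z,proj('side',[.537,-.182,z]),proj('top',[.537,-.182,z]))
E
```

```text
0 [303.1588 293.1669] [354.4265 210.1792]
0.01 [303.2587 290.4641] [355.0008 209.8351]
0.02 [303.3597 287.734 ] [355.5841 209.4856]
0.03 [303.4616 284.9763] [356.1768 209.1304]
0.04 [303.5646 282.1904] [356.779  208.7696]
```

```bash
python3 - <<'E'
import cv2,numpy as np
g=cv2.imread('pics/s3.png'); cv2.imwrite('pics/s3c.png',cv2.resize(g[260:310,270:340],(0,0),fx=9,fy=9,interpolation=cv2.INTER_NEAREST))
E
```

```text
(no output)
```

View pics/s3c.png

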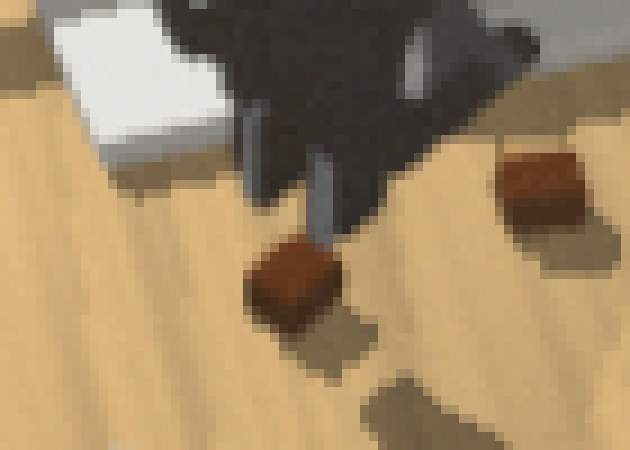

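The fingertips end at side pixels (299,283) and (306,287), so they sit above the toffee, higher than the reported TCP suggests. I'll lower in small steps and watch the force.

Request:
carry_out:
  moves:
    - [[0,0,0],0,44]
    - [[0,0,0],0,44]
    - [[0,0,0],0,44]
    - [[0,0,3],0,44]
    - [[0,0,6],0,44]
    - [[0,0,9],0,44]
    - [[0,0,12],0,44]
    - [[0,0,12],0,44]
    - [[0,0,12],0,44]
    - [[0,0,12],0,44]

```text
clock: 5.77
ee_pos: [0.5369, -0.1817, -0.0074]
tcp_rot: [0.944, 0.329, -0.0, -0.0]
wrist_force: [0.1, -0.9, 0.1]
opening: 0.044
grip_force: 0.0
```

```bash
python3 - <<'E'
from h import *
o=manip.get_obs(); print(o['wrist_force'],o['ee_pos'])
f=grab('top'); g=grab('side'); w=grab('wrist')
cv2.imwrite('pics/m4.png',np.hstack([cv2.resize(g[250:310,270:340],(420,360)),cv2.resize(w[130:330,170:380],(378,360))]))
E
```

```text
[ 0.0622 -0.9041  0.0669] [ 0.5369 -0.1817 -0.0074]
```

View pics/m4.png

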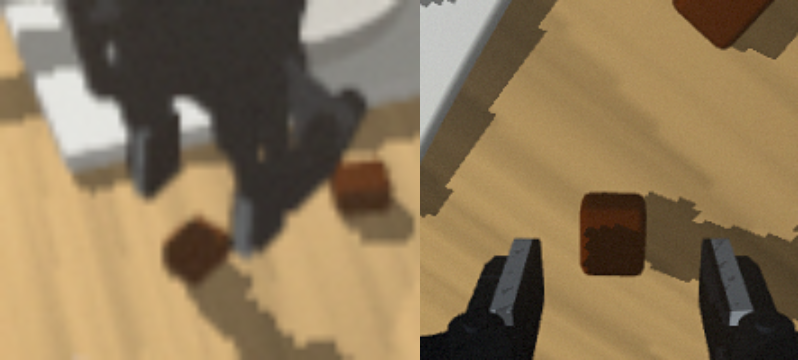

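Still no contact. The tips sit about 25 mm behind the reported TCP, so I'll go lower and close.

Request:
carry_out:
  moves:
    - [[0,0,4],0,44]
    - [[0,0,8],0,44]
    - [[0,0,11],0,44]
    - [[0,0,12],0,44]
    - [[0,0,12],0,44]
    - [[0,0,12],0,44]
    - [[0,0,12],0,44]
    - [[0,0,12],0,15]
    - [[0,0,12],0,15]
    - [[0,0,12],0,15]
    - [[0,0,12],0,15]
    - [[0,0,12],0,15]
    - [[0,0,12],0,15]
  newtons: 40

```text
clock: 7.0
ee_pos: [0.5369, -0.1817, -0.0194]
tcp_rot: [0.944, 0.329, 0.0, 0.0]
wrist_force: [0.3, -0.4, 0.0]
opening: 0.015
grip_force: 0.1
```

```bash
python3 - <<'E'
from plan import *
p=sc(.03,.018); go(*p,.10,ys); go(*p,.01,ys)
E
```

```text
shift [ -77.7   99.8 -119.3] turn -0.515 q6 0.37
shift [-77.7  99.8 -29.3] turn -0.515 q6 0.37
```

```bash
python3 w.py pics/w5.png; python3 - <<'E'
from h import *
g=grab('side'); w=cv2.imread('pics/w5.png')
for c,a,r in toffees('side',g)[-6:]: print(c.round(1),a,plane('side',c,.012)[:2].round(4))
cv2.imwrite('pics/m5.png',np.hstack([cv2.resize(g[250:310,270:340],(420,360)),cv2.resize(w[130:330,170:380],(378,360))]))
E
```

```text
7.0 [ 0.5369 -0.1817 -0.0194] [-0.5263  0.3485  1.8738 -0.      0.9193  0.3747]
[461.  24.] 1846 world [ 692.  -170.2] [24.9 25.9] long-axis yaw 2.37
[343. 129.] 2126 world [ 611.1 -159.1] [20.8 23.6] long-axis yaw 3.08
[279. 269.] 1076 world [ 536.8 -179.2] [28.4 19.5] long-axis yaw 0.69
[ 29.1 144. ] 164 [-0.263   0.6891]
[362.8 278.3] 43 [ 0.6951 -0.1734]
[329.7 280.5] 65 [ 0.6101 -0.1639]
[300.8 292.4] 33 [ 0.5292 -0.1887]
[299.6 328.1] 85 [ 0.5018 -0.2954]
[312.2 339.9] 56 [ 0.5223 -0.3336]
```

View pics/m5.png

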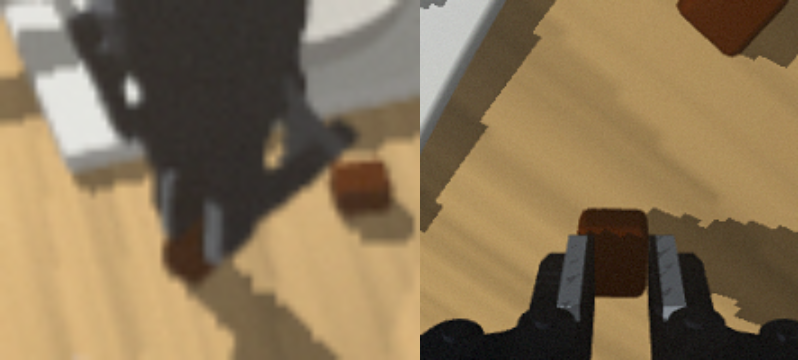

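Now the toffee is between the pads, at (279,269) in the wrist view. The opening reading seems to run low, so I'll squeeze further.

Request:
carry_out:
  moves:
    - [[0,0,0],0,0]
    - [[0,0,0],0,0]
    - [[0,0,0],0,0]
    - [[0,0,0],0,0]
    - [[0,0,0],0,0]
    - [[0,0,-3],0,0]
    - [[0,0,-30],0,0]
    - [[0,0,-65],0,0]
    - [[0,0,-100],0,0]
    - [[0,0,-100],0,0]
    - [[0,0,-100],0,0]
  newtons: 40

```text
clock: 8.02
ee_pos: [0.5389, -0.1828, 0.0837]
tcp_rot: [0.944, 0.329, 0.002, 0.002]
wrist_force: [-0.4, -0.3, -0.4]
opening: -0.0
grip_force: 0.0
```

```bash
python3 - <<'E'
from plan import *
p=sc(.03,.018); go(*p,.081,ys); go(*p,.012,ys); go(*p,.12,ys)
E
```

```text
shift [-78.6  97.8   3. ] turn -0.515 q6 0.37
shift [-78.8  97.4  72. ] turn -0.515 q6 0.37
shift [-78.5  98.  -36. ] turn -0.515 q6 0.37
```

Closed on nothing, so the tips were still above the 16 mm toffee. The real tip offset must be about 37 mm, and I need to go about 13 mm lower.

Request:
carry_out:
  moves:
    - [[0,0,0],0,44]
    - [[0,0,40],0,44]
    - [[0,0,75],0,44]
    - [[0,0,90],0,44]
    - [[0,0,96],0,44]
    - [[0,0,102],0,44]
    - [[0,0,106],0,44]
    - [[0,0,109],0,44]
    - [[0,0,111],0,44]
    - [[0,0,111],0,44]
    - [[0,0,111],0,44]
    - [[0,0,111],0,44]
    - [[0,0,111],0,0]
    - [[0,0,111],0,0]
    - [[0,0,111],0,0]
    - [[0,0,111],0,0]
    - [[0,0,111],0,0]
    - [[0,0,111],0,0]
  newtons: 40

```text
clock: 9.52
ee_pos: [0.5374, -0.182, -0.0299]
tcp_rot: [0.944, 0.329, 0.0, 0.0]
wrist_force: [-1.7, 0.4, 3.8]
opening: 0.0183
grip_force: 40.2
```

```bash
python3 - <<'E'
from plan import *
p=sc(.03,.018); go(*p,.081,ys); go(*p,.0,ys)
E
```

```text
shift [ -77.9   99.5 -110.8] turn -0.515 q6 0.37
shift [-77.9  99.4 -29.8] turn -0.515 q6 0.37
```

Gripped (18 mm opening, 40 N). Next I'll carry it to the scoop.

Request:
carry_out:
  moves:
    - [[0,0,-40],0,0]
    - [[0,0,-80],0,0]
    - [[-30,40,-110],-0.2,0]
    - [[-78,99,-110],-0.515,0]
    - [[-78,99,-110],-0.515,0]
    - [[-78,99,-110],-0.515,0]
    - [[-78,99,-110],-0.515,0]
    - [[-78,99,-110],-0.515,0]
    - [[-78,99,-75],-0.515,0]
    - [[-78,99,-40],-0.515,0]
    - [[-78,99,-27],-0.515,0]
    - [[-78,99,-27],-0.515,0]
    - [[-78,99,-27],-0.515,0]
    - [[-78,99,-27],-0.515,0]
    - [[-78,99,-27],-0.515,34]
    - [[-78,99,-27],-0.515,34]
    - [[-78,99,-27],-0.515,34]
    - [[-78,99,-70],-0.515,34]
    - [[-78,99,-110],-0.515,34]
    - [[-78,99,-110],-0.515,34]

```text
clock: 11.18
ee_pos: [0.5422, -0.3118, 0.0894]
tcp_rot: [0.83, 0.558, 0.002, 0.008]
wrist_force: [1.1, -0.7, 2.3]
opening: 0.0338
grip_force: 0.0
```

```bash
python3 w.py pics/w6.png; python3 - <<'E'
from h import *
go(.6115,-.161,.04,0); go(.6115,-.161,-.030,0)
E
```

```text
11.1833 [ 0.5422 -0.3118  0.0894] [-0.7029  0.2913  1.7075  0.0001  1.1266 -0.3169]
[287.   6.] 363 world [ 608.7 -167.2] [14.5 25.9] long-axis yaw 2.77
[225. 208.] 498 world [ 500.9 -293.8] [21.1 23.4] long-axis yaw 2.99
[276. 209.] 469 world [ 538.6 -313.1] [19.1 19. ] long-axis yaw 1.18
[266. 239.] 607 world [ 519.9 -335. ] [24.1 21.8] long-axis yaw 0.1
[  4. 416.] 54 world [-190.5 -514.5] [59.5 28.4] long-axis yaw 0.05
shift [165.5   8.6  45.7] turn -0.386 q6 -0.32
shift [165.8   7.7 115.7] turn -0.386 q6 -0.32
```

Dropped in the scoop. I'll move above the second toffee and settle.

Request:
carry_out:
  moves:
    - [[40,3,0],-0.1,44]
    - [[80,6,0],-0.2,44]
    - [[120,9,0],-0.386,44]
    - [[164,12,20],-0.386,44]
    - [[164,12,50],-0.386,44]
    - [[164,12,50],-0.386,44]
    - [[164,12,50],-0.386,44]
    - [[164,12,50],-0.386,44]
    - [[164,12,50],-0.386,44]
    - [[164,12,50],-0.386,44]

```text
clock: 12.07
ee_pos: [0.611, -0.162, 0.0315]
tcp_rot: [0.708, 0.707, 0.001, 0.002]
wrist_force: [-0.8, -0.2, -0.3]
opening: 0.0441
grip_force: 0.0
```

```bash
python3 w.py pics/w7.png; python3 - <<'E'
from h import *
go(.6115,-.161,-.030,-.03)
E
```

```text
12.0667 [ 0.611  -0.162   0.0315] [-0.4382  0.3919  1.6988 -0.0001  1.0476 -0.4365]
[281. 228.] 1066 world [ 611.2 -158.2] [23.3 23.4] long-axis yaw 3.12
[399. 242.] 906 world [ 692.6 -169.4] [23.4 25.9] long-axis yaw 2.37
[182. 392.] 206 world [ 515.6 -329.8] [34.5 14.3] long-axis yaw 1.2
shift [ 0.9  0.5 61.3] turn 0.028 q6 -0.44
```

Request:
carry_out:
  moves:
    - [[2,1,30],0.02,44]
    - [[2,1,50],0.02,44]
    - [[2,1,58],0.02,44]
    - [[2,1,61],0.02,44]
    - [[2,1,61],0.02,44]
    - [[2,1,61],0.02,44]
    - [[2,1,61],0.02,44]
    - [[2,1,61],0.02,0]
    - [[2,1,61],0.02,0]
    - [[2,1,61],0.02,0]
    - [[2,1,61],0.02,0]
    - [[2,1,61],0.02,0]
    - [[2,1,30],0.02,0]
    - [[2,1,-10],0.02,0]
    - [[2,1,-50],0.02,0]
    - [[2,1,-50],0.02,0]
    - [[2,1,-50],0.02,0]
    - [[2,1,-50],0.02,0]
  newtons: 40

```text
clock: 13.62
ee_pos: [0.6106, -0.1581, 0.0791]
tcp_rot: [0.714, 0.7, -0.0, -0.0]
wrist_force: [0.4, 0.8, -1.8]
opening: 0.023
grip_force: 39.4
```

```bash
python3 - <<'E'
from plan import *
p=sc(-.03,-.012); go(*p,.081,ys+np.pi/2); go(*p,.0,ys+np.pi/2)
E
```

```text
shift [-158.1 -136.4   -1.9] turn -1.205 q6 -0.41
shift [-158.1 -136.3   79.1] turn -1.205 q6 -0.41
```

Request:
carry_out:
  moves:
    - [[-30,-28,0],-0.12,0]
    - [[-60,-56,0],-0.24,0]
    - [[-90,-84,0],-0.36,0]
    - [[-120,-112,0],-0.48,0]
    - [[-148,-139,0],-0.6,0]
    - [[-148,-139,0],-0.72,0]
    - [[-148,-139,0],-0.84,0]
    - [[-148,-139,0],-0.96,0]
    - [[-148,-139,0],-1.08,0]
    - [[-148,-139,0],-1.205,0]
    - [[-148,-139,0],-1.205,0]
    - [[-148,-139,0],-1.205,0]
    - [[-148,-139,0],-1.205,0]
    - [[-148,-139,40],-1.205,0]
    - [[-148,-139,70],-1.205,0]
    - [[-148,-139,80],-1.205,0]
    - [[-148,-139,80],-1.205,0]
    - [[-148,-139,80],-1.205,0]
    - [[-148,-139,80],-1.205,0]
    - [[-148,-139,80],-1.205,0]

```text
clock: 15.28
ee_pos: [0.4705, -0.3048, 0.0018]
tcp_rot: [0.192, 0.981, -0.001, 0.002]
wrist_force: [-0.6, 0.2, 0.0]
opening: 0.0231
grip_force: 39.4
```

Request:
carry_out:
  moves:
    - [[0,0,0],0,34]
    - [[0,0,0],0,34]
    - [[0,0,0],0,34]
    - [[0,0,-40],0,34]
    - [[0,0,-80],0,34]
    - [[0,0,-80],0,34]
    - [[0,0,-80],0,34]
    - [[0,0,-80],0,34]
    - [[0,0,-80],0,34]

```text
clock: 16.03
ee_pos: [0.4683, -0.3027, 0.0782]
tcp_rot: [0.192, 0.981, 0.001, -0.001]
wrist_force: [-0.5, 0.8, 0.3]
opening: 0.0339
grip_force: 0.0
```

```bash
python3 w.py pics/w8.png; python3 - <<'E'
from h import *
go(.694,-.172,.04,.82); go(.694,-.172,.04,2.39)
E
```

```text
16.0333 [ 0.4683 -0.3027  0.0782] [-0.7772  0.1708  1.8751  0.      1.0982 -1.9621]
[281. 220.] 441 world [ 470.8 -305.1] [23.2 21. ] long-axis yaw 1.18
[305. 242.] 636 world [ 500.4 -294.8] [18.9 27.4] long-axis yaw 3.0
[269. 277.] 650 world [ 518.9 -335.4] [27.9 21.9] long-axis yaw 0.07
[302. 285.] 550 world [ 538.  -311.5] [20.6 25.3] long-axis yaw 2.77
[463. 342.] 281 world [ 687.7 -173.1] [40.1 21.2] long-axis yaw 0.46
shift [-160.1  205.9   37.8] turn 0.365 q6 -1.96
shift [-160.1  205.9   37.8] turn -1.205 q6 -1.96
```

Request:
carry_out:
  moves:
    - [[-30,39,0],0.05,44]
    - [[-60,77,0],0.1,44]
    - [[-90,116,0],0.15,44]
    - [[-120,154,0],0.25,44]
    - [[-160,206,20],0.365,44]
    - [[-160,206,44],0.365,44]
    - [[-160,206,44],0.365,44]
    - [[-160,206,44],0.365,44]
    - [[-160,206,44],0.365,44]
    - [[-160,206,44],0.365,44]
    - [[-160,206,44],0.365,44]
    - [[-160,206,44],0.365,44]
    - [[-160,206,44],0.365,44]

```text
clock: 17.17
ee_pos: [0.6948, -0.1739, 0.0367]
tcp_rot: [0.367, 0.93, -0.0, 0.001]
wrist_force: [-0.1, 0.0, 0.6]
opening: 0.0441
grip_force: 0.0
```

```bash
python3 w.py pics/w9.png; python3 - <<'E'
from h import *
f=grab('top')
for c,a,r in toffees('top',f): print(c.round(1),a,plane('top',c,.012)[:2].round(4))
go(.694,-.172,-.03,.82)
E
```

```text
17.1667 [ 0.6948 -0.1739  0.0367] [-0.4031  0.5555  1.4582 -0.      1.1265 -1.2218]
[  5. 161.] 219 world [ 494.2 -301. ] [10.9 33.7] long-axis yaw 2.78
[ 15. 207.] 808 world [ 525.6 -327.3] [47.9 28.6] long-axis yaw 1.0
[285. 226.] 964 world [ 693.3 -170.3] [23.5 22.2] long-axis yaw 0.82
[397.4 209. ] 21 [ 0.5412 -0.3122]
[405.5 215. ] 20 [ 0.5229 -0.3368]
[392.3 221. ] 20 [ 0.5038 -0.296 ]
[395.9 230.4] 18 [ 0.4749 -0.3065]
shift [ 1.7  0.5 66.4] turn -0.001 q6 -1.22
```

Request:
carry_out:
  moves:
    - [[2,1,30],0,44]
    - [[2,1,52],0,44]
    - [[2,1,62],0,44]
    - [[2,1,66],0,44]
    - [[2,1,66],0,44]
    - [[2,1,66],0,44]
    - [[2,1,66],0,44]
    - [[2,1,66],0,0]
    - [[2,1,66],0,0]
    - [[2,1,66],0,0]
    - [[2,1,66],0,0]
    - [[2,1,66],0,0]
    - [[2,1,30],0,0]
    - [[2,1,-10],0,0]
    - [[2,1,-45],0,0]
    - [[2,1,-45],0,0]
    - [[2,1,-45],0,0]
    - [[2,1,-45],0,0]
  newtons: 40

```text
clock: 18.77
ee_pos: [0.6936, -0.1705, 0.0799]
tcp_rot: [0.367, 0.93, 0.0, -0.001]
wrist_force: [-0.1, -0.1, -1.6]
opening: 0.0226
grip_force: 39.3
```

```bash
python3 - <<'E'
from plan import *
p=sc(-.006,-.018); go(*p,.08,ys); go(*p,.0,ys)
E
```

```text
shift [  40.6 -253.3    0.1] turn 1.206 q6 -1.22
shift [  40.5 -253.3   80.1] turn 1.206 q6 -1.22
```

Request:
carry_out:
  moves:
    - [[6,-38,0],0.12,0]
    - [[12,-76,0],0.24,0]
    - [[18,-114,0],0.36,0]
    - [[24,-152,0],0.48,0]
    - [[30,-190,0],0.6,0]
    - [[36,-228,0],0.72,0]
    - [[41,-253,0],0.84,0]
    - [[41,-253,0],0.96,0]
    - [[41,-253,0],1.08,0]
    - [[41,-253,0],1.206,0]
    - [[41,-253,0],1.206,0]
    - [[41,-253,0],1.206,0]
    - [[41,-253,0],1.206,0]
    - [[41,-253,40],1.206,0]
    - [[41,-253,70],1.206,0]
    - [[41,-253,81],1.206,0]
    - [[41,-253,81],1.206,0]
    - [[41,-253,81],1.206,0]
    - [[41,-253,81],1.206,0]
    - [[41,-253,81],1.206,0]

```text
clock: 20.43
ee_pos: [0.493, -0.3291, 0.0019]
tcp_rot: [0.829, 0.559, 0.0, 0.002]
wrist_force: [0.6, 0.2, -0.7]
opening: 0.023
grip_force: 39.4
```

Request:
carry_out:
  moves:
    - [[0,0,0],0,34]
    - [[0,0,0],0,34]
    - [[0,0,0],0,34]
    - [[0,0,-40],0,34]
    - [[0,0,-80],0,34]
    - [[0,0,-120],0,34]
    - [[0,0,-150],0,34]
    - [[0,0,-150],0,34]
    - [[0,0,-150],0,34]
    - [[0,0,-150],0,34]
    - [[0,0,-150],0,34]

```text
clock: 21.35
ee_pos: [0.4905, -0.3268, 0.1475]
tcp_rot: [0.83, 0.558, -0.0, -0.002]
wrist_force: [0.3, 0.4, -0.5]
opening: 0.0339
grip_force: 0.0
```

```bash
python3 w.py pics/w10.png; python3 - <<'E'
from h import *
f=grab('top');g=grab('side')
for n,im in(('top',f),('side',g)):
  for c,a,r in toffees(n,im,8): print(n,c.round(1),a,plane(n,c,.012)[:2].round(4))
go(.4941,.0923,.15,.094)
E
```

```text
21.35 [ 0.4905 -0.3268  0.1475] [-0.7799  0.1552  1.7532 -0.      1.2369 -0.3939]
[279. 155.] 416 world [ 501.2 -294.4] [19.6 23. ] long-axis yaw 2.99
[323. 157.] 404 world [ 539.9 -310.5] [23.8 18.8] long-axis yaw 1.21
[256. 175.] 416 world [ 472.6 -304.9] [24.4 18.6] long-axis yaw 1.16
[312. 185.] 458 world [ 519.7 -335. ] [23.1 20.7] long-axis yaw 0.1
[285. 189.] 457 world [ 493.1 -329.1] [21.5 22. ] long-axis yaw 2.75
[ 14. 397.] 1142 world [-300.2 -574.1] [373.9 110.2] long-axis yaw 0.55
top [397.5 209. ] 22 [ 0.5412 -0.3126]
top [405.4 215.3] 22 [ 0.5221 -0.3365]
top [392.2 220.9] 19 [ 0.504  -0.2957]
top [403.6 223.8] 22 [ 0.4958 -0.3306]
top [395.8 230.6] 18 [ 0.4744 -0.3062]
side [ 41.2 107.9] 98 [-0.2656  0.9698]
side [ 33.8 125. ] 118 [-0.2706  0.8305]
side [ 29.5 144. ] 172 [-0.2618  0.6888]
side [  0.5 242.8] 11 [-0.2459  0.1536]
side [299.6 328.1] 85 [ 0.5018 -0.2954]
side [315.2 334.8] 137 [ 0.5325 -0.3211]
side [288.2 333.7] 74 [ 0.4725 -0.3059]
side [299.7 338.5] 36 [ 0.4954 -0.3242]
shift [ 389.7 -154.9   -1.3] turn -0.48 q6 -0.39
```

All five toffees are now in the scoop, and nothing loose shows in any view. On to the clamp.

Request:
carry_out:
  moves:
    - [[36,-14,0],-0.06,60]
    - [[72,-28,0],-0.12,60]
    - [[108,-42,0],-0.18,60]
    - [[144,-56,0],-0.24,60]
    - [[180,-71,0],-0.3,60]
    - [[216,-85,0],-0.36,60]
    - [[252,-100,0],-0.42,60]
    - [[288,-114,0],-0.48,60]
    - [[324,-128,0],-0.48,60]
    - [[360,-142,0],-0.48,60]
    - [[390,-155,0],-0.48,60]
    - [[390,-155,0],-0.48,60]
    - [[390,-155,0],-0.48,60]
    - [[390,-155,0],-0.48,60]
    - [[390,-155,0],-0.48,60]
    - [[390,-155,0],-0.48,60]
    - [[390,-155,0],-0.48,60]

```text
clock: 22.92
ee_pos: [0.4949, 0.0909, 0.1495]
tcp_rot: [0.674, 0.739, -0.0, -0.0]
wrist_force: [-0.9, 0.6, 0.7]
opening: 0.0601
grip_force: 0.0
```

```bash
python3 - <<'E'
from h import *
o=manip.get_obs(); pose=(o['ee_pos'],o['tcp_rot']); f=grab('wrist'); cv2.imwrite('pics/w11.png',f); print(pose)
h=cv2.cvtColor(f,cv2.COLOR_BGR2HSV)
cv2.imwrite('pics/w11c.png',np.hstack([cv2.resize(f[100:340,160:420],(520,480))]))
go(.4941,.0923,.047,.094)
for p in [(.4941+.017,.0939,.1),(.4941-.017,.0907,.1)]:
    from scipy.spatial.transform import Rotation as R
    T=np.eye(4);T[:3,:3]=R.from_quat(pose[1]).as_matrix();T[:3,3]=pose[0];T=np.linalg.inv(T@P['wrist']['mount'])
    c=T@np.r_[p,1]; th=np.arctan2(np.hypot(c[0],c[1]),c[2]); ph=np.arctan2(c[1],c[0]); print('expected px',P['wrist']['cx']+325.2*th*np.cos(ph),P['wrist']['cy']+325.2*th*np.sin(ph))
E
```

```text
(array([0.4949, 0.0909, 0.1495]), array([ 0.6738,  0.7389, -0.0001, -0.    ]))
shift [  1.4  -0.7 102.5] turn -0.002 q6 -0.14
expected px 303.7572423499344 215.58213063429636
expected px 257.9082619655908 215.68259291107225
```

View pics/w11c.png

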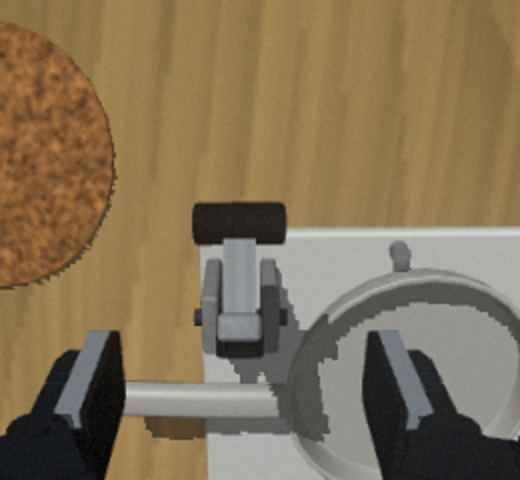

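The crop shows the bar at wrist pixel (279.5,211), about 3 mm toward tool +x of the prediction. I'll descend and pinch.

Request:
carry_out:
  moves:
    - [[4,-1,40],0,60]
    - [[4,-1,75],0,60]
    - [[4,-1,95],0,60]
    - [[4,-1,102],0,60]
    - [[4,-1,102],0,60]
    - [[4,-1,102],0,60]
    - [[4,-1,102],0,60]
    - [[4,-1,102],0,20]
    - [[4,-1,102],0,20]
    - [[4,-1,102],0,20]
    - [[4,-1,102],0,20]
    - [[4,-1,102],0,20]
    - [[4,-1,102],0,20]
  newtons: 30

```text
clock: 24.05
ee_pos: [0.4928, 0.0956, 0.0491]
tcp_rot: [0.673, 0.74, -0.001, -0.001]
wrist_force: [-7.8, -0.9, 11.2]
opening: 0.0336
grip_force: 30.2
```

```bash
python3 - <<'E'
from h import *
# arc in tool axes: tool x = jig +y, tool z = down
for a in np.arange(0,2.01,.1): print(round(a,1),np.round([80*np.cos(.6435+a)-64,-(80*np.sin(.6435+a)-48)],0),end=' ')
E
```

```text
0.0 [0. 0.] 0.1 [-5. -6.] 0.2 [-11. -12.] 0.3 [-17. -17.] 0.4 [-24. -21.] 0.5 [-31. -25.] 0.6 [-38. -28.] 0.7 [-46. -30.] 0.8 [-54. -31.] 0.9 [-62. -32.] 1.0 [-70. -32.] 1.1 [-78. -31.] 1.2 [-86. -29.] 1.3 [-93. -27.] 1.4 [-100.  -23.] 1.5 [-107.  -19.] 1.6 [-114.  -15.] 1.7 [-120.   -9.] 1.8 [-125.   -3.] 1.9 [-130.    3.] 2.0 [-134.   10.]
```

Request:
carry_out:
  moves:
    - [[-5,0,-6],0,20]
    - [[-11,0,-12],0,20]
    - [[-17,0,-17],0,20]
    - [[-24,0,-21],0,20]
    - [[-31,0,-25],0,20]
    - [[-38,0,-28],0,20]
    - [[-46,0,-30],0,20]
    - [[-54,0,-31],0,20]
    - [[-62,0,-32],0,20]
    - [[-70,0,-32],0,20]
    - [[-78,0,-31],0,20]
    - [[-86,0,-29],0,20]
    - [[-93,0,-27],0,20]
    - [[-100,0,-23],0,20]
    - [[-107,0,-19],0,20]
    - [[-114,0,-15],0,20]
    - [[-120,0,-9],0,20]
    - [[-125,0,-3],0,20]
    - [[-130,0,3],0,20]
    - [[-134,0,9],0,20]

```text
clock: 25.72
ee_pos: [0.5058, -0.0405, 0.0394]
tcp_rot: [0.673, 0.74, -0.002, 0.001]
wrist_force: [-6.8, -4.2, 5.0]
opening: 0.0332
grip_force: 34.0
```

Request:
carry_out:
  moves:
    - [[0,0,0],0,20]
    - [[0,0,0],0,20]
    - [[0,0,0],0,20]
    - [[0,0,0],0,60]
    - [[0,0,0],0,60]
    - [[0,0,0],0,60]
    - [[0,0,0],0,60]
    - [[0,0,-40],0,60]
    - [[0,0,-80],0,60]
    - [[0,0,-110],0,60]
    - [[0,0,-110],0,60]
    - [[0,0,-110],0,60]
    - [[0,0,-110],0,60]
    - [[0,0,-110],0,60]

```text
clock: 26.88
ee_pos: [0.5048, -0.0373, 0.1468]
tcp_rot: [0.673, 0.74, -0.001, -0.001]
wrist_force: [0.7, 0.3, -0.2]
opening: 0.0598
grip_force: 0.0
```

```bash
python3 - <<'E'
from h import *
o=manip.get_obs(); pose=(o['ee_pos'],o['tcp_rot']); f=grab('wrist'); cv2.imwrite('pics/w12.png',f)
g=cv2.cvtColor(f,cv2.COLOR_BGR2GRAY)
for c,a,m in blobs(cv2.morphologyEx((g<60).astype(np.uint8),cv2.MORPH_OPEN,np.ones((7,7)))[:300],150):
    ys,xs=np.nonzero(m); print(c.round(0),a,xs.min(),xs.max(),ys.min(),ys.max(),plane('wrist',c,.09,pose))
go(.4107,-.2759,.15,-.386+np.pi/2)
E
```

```text
[527.  36.] 3905 496 559 0 75 [0.7013 0.1449 0.09  ]
[282. 215.] 906 260 305 205 224 [ 0.5053 -0.0374  0.09  ]
[214. 287.] 422 202 222 270 299 [ 0.4527 -0.1092  0.09  ]
[349. 287.] 413 341 361 271 299 [ 0.5686 -0.0984  0.09  ]
[375. 290.] 207 368 384 279 299 [ 0.5928 -0.0995  0.09  ]
[187. 290.] 199 179 194 280 299 [ 0.4287 -0.1156  0.09  ]
shift [-228.7 -116.1   -3.3] turn -1.091 q6 -0.39
```

The clamp bar reads (0.505,−0.037), so the clamp is on the handle. I'll go to the scoop handle, turned so that tool x points along the trough.

Request:
carry_out:
  moves:
    - [[-23,-11,-10],0.12,60]
    - [[-46,-22,-10],0.24,60]
    - [[-69,-33,-10],0.36,60]
    - [[-92,-44,-10],0.48,60]
    - [[-115,-56,-10],0.6,60]
    - [[-138,-67,-10],0.72,60]
    - [[-161,-78,-10],0.84,60]
    - [[-184,-90,-10],0.96,60]
    - [[-207,-101,-10],1.08,60]
    - [[-231,-112,-10],1.2,60]
    - [[-231,-112,-10],1.32,60]
    - [[-231,-112,-10],1.44,60]
    - [[-231,-112,-10],1.56,60]
    - [[-231,-112,-10],1.68,60]
    - [[-231,-112,-10],1.8,60]
    - [[-231,-112,-10],1.92,50]
    - [[-231,-112,-10],2.05,50]
    - [[-231,-112,-10],2.05,50]
    - [[-231,-112,-10],2.05,50]
    - [[-231,-112,-10],2.05,50]

```text
clock: 28.6
ee_pos: [0.4159, -0.2778, 0.1578]
tcp_rot: [0.982, -0.19, -0.001, -0.0]
wrist_force: [0.2, -0.5, 0.6]
opening: 0.05
grip_force: 0.0
```

```bash
python3 - <<'E'
from plan import *
o=manip.get_obs(); pose=(o['ee_pos'],o['tcp_rot']); f=grab('wrist'); cv2.imwrite('pics/w13.png',f); print(pose,o['qpos'])
for c,a,m in blobs(brown(f),40,3000): print(c.round(0),a,plane('wrist',c,.015,pose)[:2])
g=cv2.cvtColor(f,cv2.COLOR_BGR2GRAY)
from scipy.spatial.transform import Rotation as R
T=np.eye(4);T[:3,:3]=R.from_quat(pose[1]).as_matrix();T[:3,3]=pose[0];T=np.linalg.inv(T@P['wrist']['mount'])
for x in (-.06,-.08,-.1,-.12):
    c=T@np.r_[sc(x,0),.047,1]; th=np.arctan2(np.hypot(c[0],c[1]),c[2]); ph=np.arctan2(c[1],c[0]); u=P['wrist']['cx']+325.2*th*np.cos(ph); v=P['wrist']['cy']+325.2*th*np.sin(ph)
    row=g[int(v),int(u)-40:int(u)+40]; k=np.nonzero(row<55)[0]; print(x,round(u,1),round(v,1),'dark span',k.min()+int(u)-40 if len(k) else None,k.max()+int(u)-40 if len(k) else None,len(k))
p=sc(-.095,0); go(*p,.1,ys+np.pi/2); go(*p,-.019,ys+np.pi/2)
E
```

```text
(array([ 0.4159, -0.2778,  0.1578]), array([ 0.9818, -0.1902, -0.0006, -0.0004])) [-0.816  -0.0718  1.9679 -0.      1.247   1.1374]
[265.  60.] 432 [ 0.5389 -0.311 ]
[296.  69.] 459 [ 0.5199 -0.3357]
[301.  96.] 444 [ 0.4929 -0.3297]
[264. 102.] 438 [ 0.5011 -0.2948]
[286. 125.] 432 [ 0.4719 -0.3053]
[551. 377.] 798 [-0.173  -0.6646]
-0.06 281.2 158.3 dark span 272 290 19
-0.08 281.2 179.9 dark span 272 291 20
-0.1 281.1 200.8 dark span 272 291 20
-0.12 281.1 221.0 dark span 273 291 19
shift [-0.5  0.2 58. ] turn 0.003 q6 1.14
shift [ -0.4   0.2 177. ] turn 0.003 q6 1.14
```

The handle is centred exactly. I'll descend and grip at 120 N, then lift a little to test for slip.

Request:
carry_out:
  moves:
    - [[0,0,40],0,50]
    - [[0,0,80],0,50]
    - [[0,0,120],0,50]
    - [[0,0,155],0,50]
    - [[0,0,172],0,50]
    - [[0,0,177],0,50]
    - [[0,0,177],0,50]
    - [[0,0,177],0,50]
    - [[0,0,177],0,50]
    - [[0,0,177],0,0]
    - [[0,0,177],0,0]
    - [[0,0,177],0,0]
    - [[0,0,177],0,0]
    - [[0,0,177],0,0]
    - [[0,0,174],0,0]
    - [[0,0,170],0,0]
    - [[0,0,165],0,0]
    - [[0,0,165],0,0]
    - [[0,0,165],0,0]
    - [[0,0,165],0,0]
  newtons: 120

```text
clock: 30.32
ee_pos: [0.416, -0.278, -0.0066]
tcp_rot: [0.982, -0.191, -0.0, -0.0]
wrist_force: [-0.4, 0.2, -3.2]
opening: 0.016
grip_force: 117.2
```

```bash
cat > tilt.py <<'E'
from plan import *
import sys
o=manip.get_obs(); print(o['ee_pos'],o['wrist_force'],o['ft_torque'],o['opening'],o['grip_force'])
g=grab('side'); cv2.imwrite(sys.argv[1],g); w=grab('wrist'); cv2.imwrite(sys.argv[1].replace('.png','w.png'),w)
for c,a,m in blobs(brown(w),40,3000): print('w',c.round(0),a)
for c,a,r in toffees('side',g)[-6:]: print('s',c.round(1),a)
E
python3 tilt.py pics/a1.png
```

```text
[ 0.416  -0.278  -0.0066] [-0.4461  0.24   -3.1534] [ 0.0494  0.1455 -0.042 ] 0.0160275265524445 117.24159836769104
w [245.  18.] 1903
w [313.  33.] 2282
w [321.  89.] 1231
w [244. 103.] 2055
w [290. 153.] 1713
s [ 34.2 124.9] 121
s [ 28.9 144. ] 166
s [299.4 325.8] 82
s [314.8 332.3] 141
s [287.8 331. ] 69
s [299.5 335.7] 33
```

It lifts cleanly at 120 N (3.1 N is the full weight) and stays near level. The tool can't tilt, so the scoop has to pivot between the pads. I'll test at this low height whether it pivots at reduced grip.

Request:
carry_out:
  moves:
    - [[0,0,0],0,0]
    - [[0,0,0],0,0]
    - [[0,0,0],0,0]
    - [[0,0,0],0,0]
    - [[0,0,0],0,0]
    - [[0,0,0],0,0]
  newtons: 20

```text
clock: 30.92
ee_pos: [0.4162, -0.2781, -0.0064]
tcp_rot: [0.982, -0.191, -0.0, -0.0]
wrist_force: [-0.1, 0.5, -3.6]
opening: 0.016
grip_force: 117.3
```

```bash
python3 tilt.py pics/a2.png
```

```text
[ 0.4162 -0.2781 -0.0064] [-0.1364  0.5328 -3.5539] [0.0445 0.164  0.0163] 0.016017234057022774 117.27177858352661
w [245.  18.] 1933
w [313.  33.] 2284
w [321.  90.] 1251
w [244. 103.] 2047
w [289. 153.] 1712
s [ 34.3 125. ] 120
s [ 29.7 144.3] 190
s [299.4 325.9] 84
s [315. 332.] 138
s [288.1 331.3] 68
s [299.6 335.8] 34
```

Request:
carry_out:
  moves:
    - [[0,0,0],0,5]
    - [[0,0,0],0,5]
    - [[0,0,0],0,5]
    - [[0,0,0],0,5]
    - [[0,0,0],0,5]
  newtons: 30

```text
clock: 31.43
ee_pos: [0.4161, -0.2781, -0.0064]
tcp_rot: [0.982, -0.191, -0.0, -0.0]
wrist_force: [1.0, 0.2, -2.9]
opening: 0.016
grip_force: 117.2
```

```bash
python3 tilt.py pics/a3.png
```

```text
[ 0.4161 -0.2781 -0.0064] [ 0.9551  0.2262 -2.9419] [ 0.0658  0.1612 -0.0276] 0.016041561312310295 117.21216917037964
w [245.  18.] 1924
w [313.  33.] 2283
w [322.  89.] 1270
w [244. 103.] 2031
w [290. 153.] 1731
s [ 33.7 125.1] 119
s [ 29.5 144.3] 179
s [299.4 325.8] 82
s [315.  332.2] 137
s [287.9 331. ] 70
s [297.8 335.4] 18
```

The grip holds its force until it is reopened. I'll set the scoop down, regrip at 25 N and lift slightly.

Request:
carry_out:
  moves:
    - [[0,0,4],0,5]
    - [[0,0,8],0,5]
    - [[0,0,12],0,5]
    - [[0,0,12],0,5]
    - [[0,0,12],0,5]
    - [[0,0,12],0,30]
    - [[0,0,12],0,30]
    - [[0,0,12],0,30]
    - [[0,0,12],0,0]
    - [[0,0,12],0,0]
    - [[0,0,12],0,0]
    - [[0,0,12],0,0]
    - [[0,0,12],0,0]
    - [[0,0,8],0,0]
    - [[0,0,4],0,0]
    - [[0,0,0],0,0]
    - [[0,0,0],0,0]
    - [[0,0,0],0,0]
    - [[0,0,0],0,0]
  newtons: 25

```text
clock: 33.12
ee_pos: [0.416, -0.278, -0.0065]
tcp_rot: [0.982, -0.191, -0.0, -0.0]
wrist_force: [-0.3, 0.3, -2.4]
opening: 0.0175
grip_force: 29.6
```

```bash
python3 tilt.py pics/a4.png
```

```text
[ 0.416  -0.278  -0.0065] [-0.3406  0.3086 -2.3781] [ 0.0513  0.1271 -0.0331] 0.017515147528587016 29.589517414569855
w [246.  17.] 1907
w [314.  32.] 2351
w [324.  88.] 1384
w [245. 103.] 2127
w [290. 153.] 1742
s [ 34.4 124.8] 123
s [ 29.2 143.9] 167
s [299.6 325. ] 81
s [314.9 331.9] 139
s [287.9 330.6] 73
s [299.9 335.5] 31
```

At about 30 N it still holds level. The opening reads 16.0 mm at 117 N and 17.5 mm at 30 N, so the pads are compliant and I can ease the grip by commanding the opening. I'll test that here.

Request:
carry_out:
  moves:
    - [[0,0,0],0,17.8]
    - [[0,0,0],0,17.8]
    - [[0,0,0],0,17.8]
    - [[0,0,0],0,17.8]
  newtons: 20

```text
clock: 33.55
ee_pos: [0.4162, -0.2782, -0.0064]
tcp_rot: [0.982, -0.191, 0.0, 0.0]
wrist_force: [0.1, -0.1, -1.6]
opening: 0.0178
grip_force: 10.2
```

```bash
python3 tilt.py pics/a5.png
```

```text
[ 0.4162 -0.2782 -0.0064] [ 0.0923 -0.1104 -1.6089] [0.0506 0.0343 0.0264] 0.017780488507981446 10.246664732694626
w [248.  22.] 1969
w [247. 106.] 1973
w [290. 155.] 1658
s [ 34.2 125. ] 118
s [ 29.7 144.5] 185
s [298.5 326.9] 84
s [314.2 334.1] 134
s [287.1 331.8] 68
s [299.1 337.1] 32
```

At 10 N the nose sank onto the table and the wrist load dropped to 1.6 N, so the pivot is controllable. I'll re-level it, grip firmly and lift.

Request:
carry_out:
  moves:
    - [[0,0,4],0,17.8]
    - [[0,0,8],0,17.8]
    - [[0,0,12],0,17.8]
    - [[0,0,12],0,17.8]
    - [[0,0,12],0,17.8]
    - [[0,0,12],0,17.8]
    - [[0,0,12],0,0]
    - [[0,0,12],0,0]
    - [[0,0,12],0,0]
    - [[0,0,12],0,0]
    - [[0,0,6],0,0]
    - [[0,0,-4],0,0]
    - [[0,0,-16],0,0]
    - [[0,0,-30],0,0]
    - [[0,0,-44],0,0]
    - [[0,0,-54],0,0]
    - [[0,0,-60],0,0]
    - [[0,0,-60],0,0]
    - [[0,0,-60],0,0]
    - [[0,0,-60],0,0]
  newtons: 120

```text
clock: 35.32
ee_pos: [0.4157, -0.2776, 0.0529]
tcp_rot: [0.982, -0.191, -0.001, -0.0]
wrist_force: [0.2, 0.0, -2.7]
opening: 0.0164
grip_force: 117.4
```

```bash
python3 tilt.py pics/a6.png; python3 - <<'E'
from plan import *
C=np.array([.6036,-.0239]); 
for yaw in (1.0,1.2):
    d=np.array([np.cos(yaw),np.sin(yaw)]); p=C-d*.190; print(yaw,p); go(*p,.055,yaw+np.pi/2)
E
```

```text
[ 0.4157 -0.2776  0.0529] [ 0.199   0.0327 -2.6915] [0.0867 0.162  0.0225] 0.016439622961098157 117.35741972923279
w [246.  18.] 1922
w [315.  32.] 2357
w [314.  79.] 531
w [336.  93.] 570
w [244. 103.] 2117
w [315. 108.] 89
w [290. 154.] 1696
s [ 34.  124.9] 121
s [ 28.3 144.1] 167
s [299.5 308.1] 87
s [315.8 314.4] 142
s [287.8 313.2] 72
s [299.8 318.3] 27
1.0 [ 0.5009 -0.1838]
shift [  43.8 -119.    -2.3] turn -1.385 q6 1.14
1.2 [ 0.5348 -0.201 ]
shift [  81.6 -115.7   -2.4] turn 1.556 q6 1.14
```

Level held. Next I'll carry it gently over the dish, with the scoop heading at yaw 1.2 and well clear of the clamp.

Request:
carry_out:
  moves:
    - [[3,-4,0],-0.05,0]
    - [[8,-12,0],-0.14,0]
    - [[14,-20,0],-0.25,0]
    - [[20,-29,0],-0.36,0]
    - [[27,-38,0],-0.48,0]
    - [[34,-48,0],-0.6,0]
    - [[41,-58,0],-0.72,0]
    - [[48,-68,0],-0.84,0]
    - [[55,-78,0],-0.96,0]
    - [[62,-88,0],-1.08,0]
    - [[68,-96,0],-1.2,0]
    - [[74,-104,0],-1.32,0]
    - [[78,-110,0],-1.42,0]
    - [[81,-114,0],-1.5,0]
    - [[82,-116,0],-1.56,0]
    - [[82,-116,0],-1.586,0]
    - [[82,-116,0],-1.586,0]
    - [[82,-116,0],-1.586,0]
    - [[82,-116,0],-1.586,0]
    - [[82,-116,0],-1.586,0]

```text
clock: 37.08
ee_pos: [0.5356, -0.2015, 0.0534]
tcp_rot: [0.825, 0.565, -0.0, -0.0]
wrist_force: [-0.0, -0.2, -2.8]
opening: 0.0163
grip_force: 117.4
```

```bash
python3 tilt.py pics/a7.png; python3 - <<'E'
from plan import *
print(manip.get_obs()['qpos'],manip.get_obs()['clock'])
C=np.array([.6036,-.0239]); yaw=1.2
d=np.array([np.cos(yaw),np.sin(yaw)]); p=C-d*.165; go(*p,.03,yaw+np.pi/2)
g=grab('side');f=grab('top')
cv2.imwrite('pics/a7m.png',np.hstack([cv2.resize(g[180:320,240:400],(400,350)),cv2.resize(f[140:260,270:400],(379,350))]))
E
```

```text
[ 0.5356 -0.2015  0.0534] [-0.0495 -0.2097 -2.7881] [-0.1086  0.0215  0.0625] 0.016328918319907692 117.42828726768494
w [246.  17.] 1743
w [318.  31.] 2076
w [327.  91.] 2136
w [246. 103.] 2026
w [292. 154.] 2125
s [ 40.8 107.9] 105
s [ 34.1 124.9] 124
s [ 29.2 144.3] 180
s [319.7 252.9] 20
[-0.5579  0.2379  1.8485 -0.      1.0552 -0.1874] 37.1833
shift [25.2 -1.  23.5] turn 0.0 q6 -0.19
```

View pics/a7m.png

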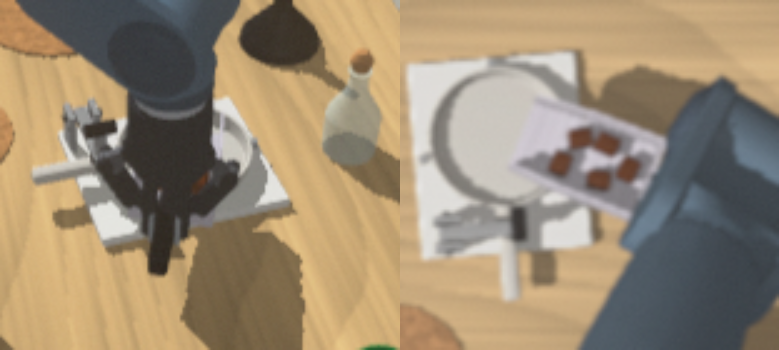

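The view shows the scoop level with its lip about mid-dish and the clamp lying on the handle. I'll lower to just above the rim, then ease the grip so the lip settles onto the dish floor.

Request:
carry_out:
  moves:
    - [[6,0,4],0,0]
    - [[13,0,11],0,0]
    - [[18,0,19],0,0]
    - [[20,0,25],0,0]
    - [[20,0,26],0,0]
    - [[20,0,26],0,0]
    - [[20,0,26],0,0]
    - [[20,0,26],0,0]
    - [[20,0,26],0,17.0]
    - [[20,0,26],0,17.4]
    - [[20,0,26],0,17.6]
    - [[20,0,26],0,17.8]
    - [[20,0,26],0,17.8]
    - [[20,0,26],0,17.8]
    - [[20,0,26],0,17.8]
    - [[20,0,26],0,17.8]
  newtons: 20

```text
clock: 38.62
ee_pos: [0.5432, -0.1829, 0.0278]
tcp_rot: [0.825, 0.565, 0.0, 0.0]
wrist_force: [0.4, 0.7, -1.3]
opening: 0.0181
grip_force: 10.3
```

```bash
python3 tilt.py pics/a8.png
```

```text
[ 0.5432 -0.1829  0.0278] [ 0.3887  0.6663 -1.3326] [-0.0303 -0.0556 -0.0074] 0.018095559013489596 10.260470062494278
w [249.  25.] 1578
w [315.  42.] 1674
w [325.  98.] 1858
w [248. 109.] 1737
w [291. 158.] 1871
s [ 40.6 107.9] 100
s [ 34.4 124.8] 117
s [ 28.  144.2] 168
s [320.  255.6] 19
```

The nose rests on the dish. I'll raise along the arc, slowly.

Request:
carry_out:
  moves:
    - [[4,0,-8],0,17.8]
    - [[8,0,-17],0,17.8]
    - [[12,0,-26],0,17.8]
    - [[17,0,-35],0,17.8]
    - [[20,0,-42],0,17.8]
    - [[23,0,-49],0,17.8]
    - [[27,0,-56],0,17.8]
    - [[30,0,-62],0,17.8]
    - [[30,0,-62],0,17.8]
    - [[30,0,-62],0,17.8]
    - [[30,0,-62],0,17.8]
    - [[30,0,-62],0,17.8]

```text
clock: 39.72
ee_pos: [0.5542, -0.1556, 0.09]
tcp_rot: [0.825, 0.565, 0.0, 0.001]
wrist_force: [0.2, -2.0, 1.6]
opening: 0.0176
grip_force: 10.7
```

```bash
python3 tilt.py pics/a9.png; python3 - <<'E'
from h import *
f=grab('top')
for c,a,r in toffees('top',f,5): print(c.round(1),a,plane('top',c,.03)[:2].round(4))
E
```

```text
[ 0.5542 -0.1556  0.09  ] [ 0.1904 -2.0198  1.5587] [-0.2812 -0.0852 -0.0022] 0.017568330865941697 10.680985450744629
w [257.  18.] 525
w [301.  31.] 672
w [257.  45.] 583
w [298.  62.] 1493
w [  4. 415.] 66
s [ 40.3 108.2] 102
s [ 34.4 124.8] 121
s [ 29.6 144.2] 187
[308.2 181.9] 21 [ 0.6189 -0.0357]
[315.5 184.7] 47 [ 0.6105 -0.0579]
[301.2 190.1] 9 [ 0.5932 -0.0145]
[307.3 192.3] 19 [ 0.5866 -0.0331]
```

Toffees are now around the lip and dish centre. Continuing to about 0.9 rad.

Request:
carry_out:
  moves:
    - [[2,0,-5],0,17.8]
    - [[4,0,-11],0,17.8]
    - [[7,0,-17],0,17.8]
    - [[11,0,-23],0,17.8]
    - [[15,0,-28],0,17.8]
    - [[19,0,-33],0,17.8]
    - [[23,0,-37],0,17.8]
    - [[26,0,-40],0,17.8]
    - [[26,0,-40],0,17.8]
    - [[26,0,-40],0,17.8]
    - [[26,0,-40],0,17.8]
    - [[26,0,-40],0,17.8]
    - [[26,0,-40],0,17.8]

```text
clock: 40.95
ee_pos: [0.563, -0.1307, 0.1293]
tcp_rot: [0.825, 0.565, -0.0, -0.0]
wrist_force: [0.5, -0.6, -2.2]
opening: 0.0179
grip_force: 10.5
```

```bash
python3 tilt.py pics/a10.png; python3 - <<'E'
from h import *
f=grab('top');w=cv2.imread('pics/a10w.png');g=cv2.imread('pics/a10.png')
for c,a,r in toffees('top',f,5): print(c.round(1),a,plane('top',c,.03)[:2].round(4))
cv2.imwrite('pics/a10m.png',np.hstack([cv2.resize(f[140:230,260:350],(390,390)),cv2.resize(w[0:300,140:440],(390,390))]))
E
```

```text
[ 0.563  -0.1307  0.1293] [ 0.459  -0.559  -2.2067] [-0.0757  0.0494 -0.0012] 0.017909771330892492 10.539137721061707
w [262.  55.] 402
w [289.  79.] 1609
w [  9. 409.] 368
s [ 40.8 107.9] 107
s [ 33.8 125. ] 127
s [ 29.3 144.3] 179
[310.9 183. ] 55 [ 0.6156 -0.0439]
[302.1 190.8] 19 [ 0.591  -0.0172]
```

View pics/a10m.png

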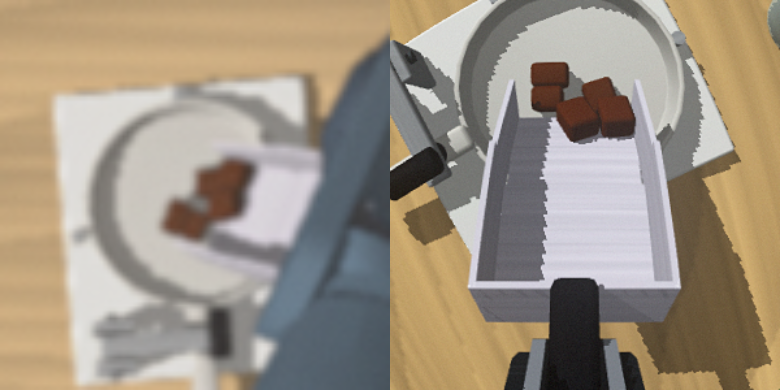

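All seven toffees... the view shows five blocks in the dish, three just at the lip and two lying freely in the dish, with the trough otherwise empty. I'll lift slightly and draw back so that the last ones slide off.

Request:
carry_out:
  moves:
    - [[0,0,-5],0,17.8]
    - [[0,0,-10],0,17.8]
    - [[0,0,-14],0,17.8]
    - [[-4,0,-18],0,17.8]
    - [[-9,0,-20],0,17.8]
    - [[-14,0,-22],0,17.8]
    - [[-18,0,-22],0,17.8]
    - [[-18,0,-22],0,17.8]
    - [[-18,0,-22],0,17.8]
    - [[-18,0,-22],0,17.8]

```text
clock: 41.93
ee_pos: [0.5565, -0.1473, 0.1513]
tcp_rot: [0.825, 0.565, -0.0, -0.0]
wrist_force: [-0.1, 0.2, -1.9]
opening: 0.0182
grip_force: 10.5
```

```bash
python3 tilt.py pics/a11.png; python3 - <<'E'
from h import *
f=grab('top');cv2.imwrite('pics/a11t.png',f);w=cv2.imread('pics/a11w.png');o=manip.get_obs();pose=(o['ee_pos'],o['tcp_rot'])
for c,a,r in toffees('top',f,5): print(c.round(1),a,plane('top',c,.03)[:2].round(4))
for c,a,m in blobs(brown(w),40,5000): 
  ys,xs=np.nonzero(m); print('w',c.round(0),a,(xs.min(),xs.max(),ys.min(),ys.max()),plane('wrist',c,.03,pose))
# lavender trough edge columns: lowest-saturation lavender mask extent (top row of trough)
h=cv2.cvtColor(w,cv2.COLOR_BGR2HSV); m=(h[...,0]>110)&(h[...,0]<140)&(h[...,1]>12)&(h[...,2]>120)
ys,xs=np.nonzero(cv2.morphologyEx(m.astype(np.uint8),cv2.MORPH_OPEN,np.ones((5,5)))); print('trough rows',ys.min(),ys.max(),xs.min(),xs.max())
for r in range(40,170,8): k=xs[ys==r]; print(r,(k.min(),k.max(),len(k)) if len(k) else None,end=' ')
E
```

```text
[ 0.5565 -0.1473  0.1513] [-0.1102  0.2204 -1.8557] [-0.0306  0.0194 -0.0181] 0.018174722715038543 10.541111826896667
w [263.  40.] 328
w [336.  43.] 356
w [279.  56.] 782
w [ 13. 405.] 718
s [ 40.7 108. ] 105
s [ 34.3 124.9] 117
s [ 29.2 144.3] 176
s [332.8 239.2] 24
[308.4 170.2] 9 [ 0.6553 -0.0361]
[307.8 184.6] 18 [ 0.6107 -0.0344]
[304.  191.9] 8 [ 0.5879 -0.023 ]
w [263.  40.] 328 (np.int64(251), np.int64(276), np.int64(33), np.int64(48)) [ 0.593  -0.0083  0.03  ]
w [336.  43.] 356 (np.int64(321), np.int64(349), np.int64(34), np.int64(52)) [ 0.6535 -0.0335  0.03  ]
w [279.  56.] 782 (np.int64(252), np.int64(312), np.int64(44), np.int64(66)) [ 0.6007 -0.0278  0.03  ]
w [ 13. 405.] 718 (np.int64(0), np.int64(39), np.int64(375), np.int64(419)) [-0.1957 -0.3814  0.03  ]
trough rows 81 222 239 354
40 None 48 None 56 None 64 None 72 None 80 None 88 None 96 (np.int64(328), np.int64(333), 6) 104 None 112 (np.int64(280), np.int64(301), 14) 120 (np.int64(335), np.int64(341), 7) 128 None 136 (np.int64(278), np.int64(282), 5) 144 (np.int64(309), np.int64(329), 11) 152 None 160 (np.int64(337), np.int64(347), 11) 168 None
```

All the toffees are in the dish, with blobs within about 50 mm of its centre. Now I'll back the empty scoop out and away.

Request:
carry_out:
  moves:
    - [[0,0,-15],0,17.8]
    - [[0,0,-30],0,17.8]
    - [[0,0,-40],0,17.8]
    - [[-10,0,-40],0,17.8]
    - [[-25,0,-40],0,17.8]
    - [[-45,0,-40],0,17.8]
    - [[-65,0,-40],0,17.8]
    - [[-85,0,-40],0,17.8]
    - [[-105,0,-40],0,17.8]
    - [[-115,0,-40],0,17.8]
    - [[-115,0,-40],0,17.8]
    - [[-115,0,-25],0,17.8]
    - [[-115,0,-5],0,17.8]
    - [[-115,0,15],0,17.8]
    - [[-115,0,30],0,17.8]
    - [[-115,0,35],0,17.8]
    - [[-115,0,35],0,17.8]
    - [[-115,0,35],0,17.8]
    - [[-115,0,35],0,17.8]

```text
clock: 43.67
ee_pos: [0.5161, -0.2549, 0.118]
tcp_rot: [0.825, 0.565, 0.0, 0.001]
wrist_force: [-1.3, 0.3, -2.0]
opening: 0.018
grip_force: 10.5
```

```bash
python3 tilt.py pics/a12.png; python3 - <<'E'
from h import *
f=grab('top');cv2.imwrite('pics/a12t.png',f);g=cv2.imread('pics/a12.png')
for n,im in(('top',f),('side',g)):
  for c,a,r in toffees(n,im,5): print(n,c.round(1),a,plane(n,c,.025)[:2].round(4))
h=cv2.cvtColor(g,cv2.COLOR_BGR2HSV)
m=((h[...,0]>112)&(h[...,0]<140)&(h[...,1]>12)&(h[...,2]>90)).astype(np.uint8); m=cv2.morphologyEx(m,cv2.MORPH_OPEN,np.ones((3,3)))
for c,a,mm in blobs(m,80): print('lav',c.round(0),a,cv2.boundingRect(mm.astype(np.uint8)))
E
```

```text
[ 0.5161 -0.2549  0.118 ] [-1.2616  0.2976 -2.0155] [-0.0429  0.0552  0.0181] 0.018036858453441402 10.52560642361641
w [ 11. 408.] 436
s [ 40.7 108. ] 97
s [ 34.3 124.9] 121
s [ 29.5 144.3] 179
top [308.4 170. ] 9 [ 0.6571 -0.0364]
top [308.  184.4] 20 [ 0.612  -0.0354]
top [300.4 189.7] 10 [ 0.5952 -0.0122]
top [304.  191.8] 10 [ 0.5889 -0.0233]
side [ 40.7 108. ] 97 [-0.2596  0.9421]
side [ 34.3 124.9] 121 [-0.2607  0.8054]
side [ 29.5 144.3] 179 [-0.2533  0.6637]
side [333.5 238.5] 11 [ 0.6585 -0.0255]
side [320.6 246.4] 5 [ 0.6158 -0.0496]
```

Request:
carry_out:
  moves:
    - [[0,0,13],0,17.8]
    - [[-8,0,18],0,17.8]
    - [[-15,0,22],0,17.8]
    - [[-22,0,27],0,17.8]
    - [[-30,0,32],0,17.8]
    - [[-37,0,38],0,17.8]
    - [[-43,0,44],0,17.8]
    - [[-49,0,50],0,17.8]
    - [[-55,0,57],0,17.8]
    - [[-61,0,64],0,17.8]
    - [[-66,0,72],0,17.8]
    - [[-71,0,79],0,17.8]
    - [[-75,0,87],0,17.8]
    - [[-79,0,95],0,17.8]
    - [[-83,0,103],0,17.8]
    - [[-86,0,112],0,17.8]
    - [[-89,0,120],0,17.8]
    - [[-91,0,128],0,17.8]
    - [[-91,0,128],0,17.8]
    - [[-91,0,128],0,17.8]

```text
clock: 45.48
ee_pos: [0.4818, -0.339, -0.0122]
tcp_rot: [0.825, 0.565, -0.0, -0.001]
wrist_force: [0.4, 0.4, -1.8]
opening: 0.0178
grip_force: 8.7
```

Request:
carry_out:
  moves:
    - [[-1,0,5],0,17.8]
    - [[-2,0,8],0,17.8]
    - [[-2,0,9],0,17.8]
    - [[-2,0,9],0,17.8]
    - [[-2,0,9],0,17.8]
    - [[-2,0,9],0,17.8]

```text
clock: 45.98
ee_pos: [0.4822, -0.3424, -0.0194]
tcp_rot: [0.825, 0.565, 0.0, 0.001]
wrist_force: [-0.9, -3.4, 5.0]
opening: 0.017
grip_force: 10.1
```

```bash
python3 tilt.py pics/a13.png
```

```text
[ 0.4822 -0.3424 -0.0194] [-0.8582 -3.3685  4.9754] [-0.5064  0.3266  0.0857] 0.01702256142211976 10.055151879787445
s [ 41.5 107.8] 103
s [ 34.3 124.9] 112
s [ 28.6 144. ] 165
s [332.6 239.8] 32
```

On the table. Release and rise.

Request:
carry_out:
  moves:
    - [[0,0,0],0,22]
    - [[0,0,0],0,35]
    - [[0,0,0],0,50]
    - [[0,0,0],0,50]
    - [[0,0,0],0,50]
    - [[0,0,0],0,50]
    - [[0,0,-15],0,50]
    - [[0,0,-40],0,50]
    - [[0,0,-80],0,50]
    - [[0,0,-120],0,50]
    - [[0,0,-160],0,50]
    - [[0,0,-190],0,50]
    - [[0,0,-190],0,50]
    - [[0,0,-190],0,50]
    - [[0,0,-190],0,50]
    - [[0,0,-190],0,50]

```text
clock: 47.42
ee_pos: [0.4805, -0.3403, 0.1673]
tcp_rot: [0.825, 0.565, -0.0, -0.002]
wrist_force: [-0.3, 1.4, -0.3]
opening: 0.05
grip_force: 0.0
```

```bash
python3 tilt.py pics/a14.png; python3 - <<'E'
from h import *
f=grab('top');cv2.imwrite('pics/a14t.png',f);g=cv2.imread('pics/a14.png')
for n,im in(('top',f),('side',g)):
  for c,a,r in toffees(n,im,4): print(n,c.round(1),a,plane(n,c,.025)[:2].round(4),np.round(r[1],1))
w=cv2.imread('pics/a14w.png');o=manip.get_obs();pose=(o['ee_pos'],o['tcp_rot']);print(o['clock'])
# lavender contour in wrist, at z=.038
h=cv2.cvtColor(w,cv2.COLOR_BGR2HSV); m=((h[...,0]>112)&(h[...,0]<140)&(h[...,1]>10)&(h[...,2]>90)).astype(np.uint8); m=cv2.morphologyEx(m,cv2.MORPH_CLOSE,np.ones((9,9)))
m=cv2.morphologyEx(m,cv2.MORPH_OPEN,np.ones((5,5)))
for c,a,mm in sorted(blobs(m,500),key=lambda t:-t[1])[:2]:
  cn=max(cv2.findContours(mm.astype(np.uint8),0,1)[0],key=len)[:,0]
  for z in (.0,.038):
    q=np.array([plane('wrist',u.astype(float),z,pose)[:2] for u in cn])*1000; print(a,z,cv2.minAreaRect(q.astype(np.float32)))
E
```

```text
[ 0.4805 -0.3403  0.1673] [-0.3177  1.4311 -0.2909] [0.0131 0.0249 0.0456] 0.049959444203678455 0.0
w [ 13. 389.] 1309
s [ 41.1 107.9] 100
s [ 34.7 124.9] 123
s [ 29.4 144.2] 175
s [321.5 242.5] 22
s [332.  239.9] 31
top [308.5 170. ] 10 [ 0.6571 -0.0366] [4. 1.]
top [308.  184.5] 21 [ 0.6118 -0.0352] [8. 3.]
top [300.1 189.8] 8 [ 0.5951 -0.0113] [1.3 4.1]
top [303.9 191.7] 11 [ 0.5891 -0.023 ] [2.8 3.2]
side [ 41.1 107.9] 100 [-0.2578  0.9421] [ 6.9 26. ]
side [ 34.7 124.9] 123 [-0.2593  0.8048] [ 8.6 28.1]
side [ 29.4 144.2] 175 [-0.2537  0.6642] [13.  30.2]
side [321.5 242.5] 22 [ 0.6222 -0.0348] [7.  4.1]
side [332.  239.9] 31 [ 0.6531 -0.0303] [4.9 7.8]
47.5667
11312 0.0 ((521.5225219726562, -242.60519409179688), (142.84432983398438, 93.78964233398438), 68.89344787597656)
11312 0.038 ((520.3973388671875, -244.86903381347656), (127.14794158935547, 83.48360443115234), 68.89341735839844)
2455 0.0 ((796.314697265625, -773.938232421875), (102.13810729980469, 297.210205078125), 37.314300537109375)
2455 0.038 ((764.9939575195312, -717.8167114257812), (90.9146728515625, 264.5513916015625), 37.314300537109375)
```

The scoop stands flat at (0.520,−0.245) and is empty. Back to the clamp bar.

```bash
python3 - <<'E'
from h import *
go(.5055,-.039,.15,.094)
E
```

```text
shift [290.1 -86.   18.4] turn -0.464 q6 -0.44
```

Request:
carry_out:
  moves:
    - [[36,-11,0],-0.06,60]
    - [[72,-22,0],-0.12,60]
    - [[108,-32,0],-0.18,60]
    - [[144,-43,0],-0.24,60]
    - [[180,-54,0],-0.3,60]
    - [[216,-64,0],-0.36,60]
    - [[252,-75,0],-0.42,60]
    - [[280,-83,10],-0.464,60]
    - [[290,-86,20],-0.464,60]
    - [[290,-86,20],-0.464,60]
    - [[290,-86,20],-0.464,60]
    - [[290,-86,20],-0.464,60]
    - [[290,-86,20],-0.464,60]
    - [[290,-86,20],-0.464,60]

```text
clock: 48.73
ee_pos: [0.5066, -0.0412, 0.1501]
tcp_rot: [0.674, 0.739, 0.0, 0.0]
wrist_force: [0.1, 0.2, -0.8]
opening: 0.06
grip_force: 0.0
```

```bash
cat > dish.py <<'E'
from h import *
import sys
o=manip.get_obs(); pose=(o['ee_pos'],o['tcp_rot']); f=grab('wrist'); cv2.imwrite(sys.argv[1],f); print(o['clock'],pose)
z=float(sys.argv[2])
for c,a,m in blobs(brown(f),40,6000):
    q=np.array([plane('wrist',u.astype(float),z+.01,pose)[:2] for u in max(cv2.findContours(m.astype(np.uint8),0,1)[0],key=len)[:,0]])
    print(c.round(0),a,'world',plane('wrist',c,z+.01,pose)[:2],'area mm2',round(cv2.contourArea((q*1000).astype(np.float32))))
g=cv2.cvtColor(f,cv2.COLOR_BGR2GRAY)
for c,a,m in blobs(cv2.morphologyEx((g<60).astype(np.uint8),cv2.MORPH_OPEN,np.ones((7,7)))[:260],300,3000): print('dark',c.round(0),a,plane('wrist',c,.09,pose))
E
python3 dish.py pics/d1.png .017; python3 - <<'E'
from h import *
go(.5055,-.0395,.040,.094)
E
```

```text
48.7333 (array([ 0.5066, -0.0412,  0.1501]), array([0.6739, 0.7388, 0.0001, 0.0004]))
[370. 176.] 707 world [ 0.5903 -0.0174] area mm2 667
[389. 197.] 593 world [ 0.6143 -0.0363] area mm2 618
[424. 199.] 363 world [ 0.654  -0.0347] area mm2 425
[  9. 411.] 367 world [-0.1083 -0.6361] area mm2 7673
dark [378. 186.] 1481 [ 0.5792 -0.0122  0.09  ]
dark [423. 199.] 414 [ 0.6206 -0.0193  0.09  ]
dark [280. 208.] 862 [ 0.5052 -0.0375  0.09  ]
shift [  1.6  -0.9 110. ] turn -0.002 q6 -0.4
```

Request:
carry_out:
  moves:
    - [[3,-1,40],0,60]
    - [[3,-1,80],0,60]
    - [[3,-1,103],0,60]
    - [[3,-1,110],0,60]
    - [[3,-1,110],0,60]
    - [[3,-1,110],0,60]
    - [[3,-1,110],0,60]
    - [[3,-1,110],0,20]
    - [[3,-1,110],0,20]
    - [[3,-1,110],0,20]
    - [[3,-1,110],0,20]
    - [[3,-1,110],0,20]
    - [[3,-1,110],0,20]
  newtons: 30

```text
clock: 49.87
ee_pos: [0.5056, -0.0375, 0.0412]
tcp_rot: [0.673, 0.74, -0.0, 0.001]
wrist_force: [-3.5, -1.4, 6.5]
opening: 0.0335
grip_force: 30.8
```

```bash
python3 - <<'E'
import numpy as np
for a in np.arange(1.9,-.01,-.1): print(round(a,1),np.round([80*np.cos(.6435+a)+70.3,-(80*np.sin(.6435+a)-38.2)],0),end=' ')
E
```

```text
1.9 [ 4. -7.] 1.8 [  9. -13.] 1.7 [ 14. -19.] 1.6 [ 20. -24.] 1.5 [ 27. -29.] 1.4 [ 34. -33.] 1.3 [ 41. -36.] 1.2 [ 49. -39.] 1.1 [ 57. -41.] 1.0 [ 64. -42.] 0.9 [ 72. -42.] 0.8 [ 80. -41.] 0.7 [ 88. -40.] 0.6 [ 96. -38.] 0.5 [103. -35.] 0.4 [111. -31.] 0.3 [117. -27.] 0.2 [123. -22.] 0.1 [129. -16.] -0.0 [134. -10.]
```

Request:
carry_out:
  moves:
    - [[4,0,-7],0,20]
    - [[9,0,-13],0,20]
    - [[14,0,-19],0,20]
    - [[20,0,-24],0,20]
    - [[27,0,-29],0,20]
    - [[34,0,-33],0,20]
    - [[41,0,-36],0,20]
    - [[49,0,-39],0,20]
    - [[57,0,-41],0,20]
    - [[64,0,-42],0,20]
    - [[72,0,-42],0,20]
    - [[80,0,-41],0,20]
    - [[88,0,-40],0,20]
    - [[96,0,-38],0,20]
    - [[103,0,-35],0,20]
    - [[111,0,-31],0,20]
    - [[117,0,-27],0,20]
    - [[123,0,-22],0,20]
    - [[129,0,-16],0,20]
    - [[133,0,-11],0,20]

```text
clock: 51.53
ee_pos: [0.4927, 0.0984, 0.0519]
tcp_rot: [0.673, 0.739, 0.002, -0.001]
wrist_force: [-2.1, 5.9, 9.4]
opening: 0.0332
grip_force: 33.4
```

Request:
carry_out:
  moves:
    - [[0,0,0],0,20]
    - [[0,0,0],0,20]
    - [[0,0,0],0,20]
    - [[0,0,0],0,60]
    - [[0,0,0],0,60]
    - [[0,0,0],0,60]
    - [[0,0,0],0,60]
    - [[0,0,-40],0,60]
    - [[0,0,-80],0,60]
    - [[0,0,-110],0,60]
    - [[0,0,-110],0,60]
    - [[0,0,-110],0,60]
    - [[0,0,-110],0,60]
    - [[0,0,-110],0,60]

```text
clock: 52.7
ee_pos: [0.491, 0.0955, 0.1586]
tcp_rot: [0.673, 0.739, -0.001, -0.002]
wrist_force: [0.2, 0.4, 0.1]
opening: 0.06
grip_force: 0.0
```

```bash
python3 dish.py pics/d2.png .017; python3 - <<'E'
from h import *
f=grab('top'); g=grab('side'); cv2.imwrite('pics/t15.png',f)
for n,im in(('top',f),('side',g)):
  for c,a,r in toffees(n,im,4): print(n,c.round(1),a,plane(n,c,.025)[:2].round(4))
go(.4791,-.0357,.15,.094+np.pi/2)
E
```

```text
52.7 (array([0.491 , 0.0955, 0.1586]), array([ 0.6732,  0.7395, -0.0012, -0.0015]))
[405. 306.] 298 world [ 0.6537 -0.0351] area mm2 560
[  3. 408.] 83 world [-0.1706 -0.5267] area mm2 1868
dark [  8. 233.] 979 [0.1919 0.0403 0.09  ]
dark [284. 213.] 829 [0.4928 0.0926 0.09  ]
top [308.5 170. ] 10 [ 0.6571 -0.0366]
top [308.  184.3] 21 [ 0.6122 -0.0352]
top [302.5 190.9] 23 [ 0.5917 -0.0186]
side [ 35.2 109.2] 72 [-0.2788  0.9355]
side [ 33.5 125. ] 137 [-0.2636  0.8049]
side [ 29.8 144.2] 199 [-0.2524  0.664 ]
side [311.6 237.1] 59 [ 0.6009 -0.0081]
side [322.  240.6] 7 [ 0.6255 -0.0276]
side [332.5 239. ] 22 [ 0.6555 -0.0272]
shift [-129.5  -24.5    9. ] turn 1.571 q6 -0.13
```

The clamp is back (bar at (0.493,0.093)). Next, the dish handle.

Request:
carry_out:
  moves:
    - [[-13,-2,0],0.12,60]
    - [[-26,-5,0],0.24,60]
    - [[-39,-7,0],0.36,60]
    - [[-52,-10,0],0.48,60]
    - [[-65,-12,0],0.6,60]
    - [[-78,-15,0],0.72,60]
    - [[-91,-17,0],0.84,60]
    - [[-104,-20,0],0.96,60]
    - [[-117,-22,0],1.08,60]
    - [[-130,-25,0],1.2,60]
    - [[-130,-25,0],1.32,60]
    - [[-130,-25,0],1.44,50]
    - [[-130,-25,0],1.571,50]
    - [[-130,-25,0],1.571,50]
    - [[-130,-25,0],1.571,50]
    - [[-130,-25,0],1.571,50]
    - [[-130,-25,0],1.571,50]

```text
clock: 54.27
ee_pos: [0.4796, -0.0362, 0.1604]
tcp_rot: [0.999, 0.048, -0.0, -0.0]
wrist_force: [-0.6, 0.9, 0.4]
opening: 0.05
grip_force: 0.0
```

```bash
python3 dish.py pics/d3.png .017; python3 - <<'E'
from h import *
from scipy.spatial.transform import Rotation as R
o=manip.get_obs(); pose=(o['ee_pos'],o['tcp_rot']); f=cv2.imread('pics/d3.png')
h=cv2.cvtColor(f,cv2.COLOR_BGR2HSV)
# bright pixels along rows near the handle, projected to z=.04
m=(h[...,1]<45)&(h[...,2]>120)
for r in range(200,290,10):
    k=np.nonzero(m[r,200:360])[0]+200
    if len(k): print(r,k.min(),k.max(),len(k),plane('wrist',(k.min(),r),.038,pose)[:2],plane('wrist',(k.max(),r),.038,pose)[:2])
go(.4791,-.0357,-.018,.094+np.pi/2)
E
```

```text
54.2667 (array([ 0.4796, -0.0362,  0.1604]), array([ 0.9989,  0.0478, -0.0002, -0.0001]))
[296.  12.] 363 world [ 0.6536 -0.0343] area mm2 322
[287.  63.] 872 world [ 0.6024 -0.0299] area mm2 707
[263.  70.] 339 world [ 0.5934 -0.0089] area mm2 276
dark [298.  13.] 413 [ 0.6349 -0.034   0.09  ]
dark [283.  64.] 1509 [ 0.5934 -0.0267  0.09  ]
dark [122. 183.] 583 [0.4903 0.1014 0.09  ]
dark [168. 185.] 504 [0.4912 0.0579 0.09  ]
dark [530. 218.] 772 [ 0.4947 -0.2914  0.09  ]
200 267 282 16 [ 0.4701 -0.0236] [ 0.4715 -0.0381]
210 267 282 16 [ 0.46   -0.0245] [ 0.4613 -0.039 ]
220 267 282 16 [ 0.4496 -0.0253] [ 0.451 -0.04 ]
230 267 282 16 [ 0.4389 -0.0261] [ 0.4404 -0.041 ]
shift [ -0.5  -0.5 178.4] turn 0.001 q6 1.16
```

The handle is about 5 mm toward +y of nominal. I'll correct for that, descend and grip at 120 N.

Request:
carry_out:
  moves:
    - [[0,-5,40],0,50]
    - [[0,-5,80],0,50]
    - [[0,-5,120],0,50]
    - [[0,-5,155],0,50]
    - [[0,-5,172],0,50]
    - [[0,-5,178],0,50]
    - [[0,-5,178],0,50]
    - [[0,-5,178],0,50]
    - [[0,-5,178],0,50]
    - [[0,-5,178],0,0]
    - [[0,-5,178],0,0]
    - [[0,-5,178],0,0]
    - [[0,-5,178],0,0]
    - [[0,-5,178],0,0]
    - [[0,-5,178],0,0]
  newtons: 120

```text
clock: 55.57
ee_pos: [0.48, -0.0316, -0.0162]
tcp_rot: [0.999, 0.047, 0.001, 0.0]
wrist_force: [-3.4, 0.4, 7.4]
opening: 0.0155
grip_force: 117.2
```

Request:
carry_out:
  moves:
    - [[0,0,-2],0,0]
    - [[0,0,-5],0,0]
    - [[0,0,-10],0,0]
    - [[0,0,-17],0,0]
    - [[0,0,-25],0,0]
    - [[0,0,-25],0,0]
    - [[0,0,-25],0,0]
    - [[0,0,-25],0,0]

```text
clock: 56.23
ee_pos: [0.4791, -0.0313, 0.0076]
tcp_rot: [0.999, 0.047, -0.0, -0.0]
wrist_force: [0.8, -0.8, -2.6]
opening: 0.0155
grip_force: 117.4
```

```bash
python3 dish.py pics/d4.png .042; python3 -c "
from h import *
o=manip.get_obs();print(o['wrist_force'],o['ft_torque'])"
```

```text
56.2333 (array([ 0.4791, -0.0313,  0.0076]), array([ 0.9989,  0.0469, -0.0001, -0.    ]))
[269.  38.] 4078 world [ 0.5889 -0.0166] area mm2 691
[317.  13.] 1323 world [ 0.602  -0.0347] area mm2 231
[ 0.7492  0.7284 -3.313 ] [0.0039 0.3298 0.0902]
```

Lifted. I'll raise it over the clamp, carry it across, then measure above the mat.

Request:
carry_out:
  moves:
    - [[0,0,-6],0,0]
    - [[0,0,-18],0,0]
    - [[0,0,-34],0,0]
    - [[0,0,-50],0,0]
    - [[0,0,-66],0,0]
    - [[0,0,-82],0,0]
    - [[0,0,-98],0,0]
    - [[0,0,-112],0,0]
    - [[0,0,-122],0,0]
    - [[0,0,-128],0,0]
    - [[0,0,-130],0,0]
    - [[0,0,-130],0,0]
    - [[0,0,-130],0,0]
    - [[0,0,-130],0,0]

```text
clock: 57.45
ee_pos: [0.4785, -0.0311, 0.1365]
tcp_rot: [0.999, 0.047, -0.001, -0.0]
wrist_force: [-1.0, -0.4, -2.4]
opening: 0.0154
grip_force: 117.4
```

Request:
carry_out:
  moves:
    - [[-1,-5,0],0,0]
    - [[-3,-15,0],0,0]
    - [[-6,-32,0],0,0]
    - [[-10,-54,0],0,0]
    - [[-14,-78,0],0,0]
    - [[-18,-102,0],0,0]
    - [[-23,-126,0],0,0]
    - [[-27,-150,0],0,0]
    - [[-31,-174,0],0,0]
    - [[-36,-198,0],0,0]
    - [[-40,-222,0],0,0]
    - [[-44,-246,0],0,0]
    - [[-48,-270,0],0,0]
    - [[-53,-294,0],0,0]
    - [[-56,-314,0],0,0]
    - [[-58,-326,0],0,0]
    - [[-60,-333,0],0,0]
    - [[-60,-333,0],0,0]
    - [[-60,-333,0],0,0]
    - [[-60,-333,0],0,0]

```text
clock: 59.12
ee_pos: [0.3883, 0.2941, 0.1374]
tcp_rot: [0.999, 0.047, -0.0, 0.0]
wrist_force: [-0.1, 0.1, -3.4]
opening: 0.0155
grip_force: 117.6
```

```bash
python3 dish.py pics/d5.png .165; python3 - <<'E'
from h import *
o=manip.get_obs();print(o['wrist_force'],o['opening'],o['qpos'])
f=grab('top'); cv2.imwrite('pics/t16.png',f)
h=cv2.cvtColor(f,cv2.COLOR_BGR2HSV); m=(h[...,1]<50)&(h[...,2]>120); m[:, 260:]=0; m[:,:130]=0; m[290:]=0; m[:150]=0
for c,a,mm in blobs(cv2.morphologyEx(m.astype(np.uint8),cv2.MORPH_OPEN,np.ones((5,5))),300):
  x,y,w,hh=cv2.boundingRect(mm.astype(np.uint8)); print(c.round(1),a,(x,y,w,hh),plane('top',(x+w/2,y+w/2),.185))
for c,a,r in toffees('top',f,4): print(c.round(1),a,plane('top',c,.18)[:2])
E
```

```text
59.1167 (array([0.3883, 0.2941, 0.1374]), array([ 0.9989,  0.0466, -0.0002,  0.0001]))
[268.  39.] 4048 world [0.4992 0.3099] area mm2 757
[317.  13.] 1372 world [0.513  0.2904] area mm2 263
dark [14. 24.] 1550 [0.5446 0.5423 0.09  ]
dark [534. 123.] 714 [0.4936 0.0865 0.09  ]
[ 0.2856  0.3407 -3.5635] 0.015581380017575043 [ 0.4147 -0.0807  2.0158 -0.0001  1.2067  1.8928]
[185.9 211.2] 1308 (165, 183, 47, 53) [0.5205 0.293  0.185 ]
[190.4 191.1] 24 [0.5629 0.2907]
[185.2 211.2] 95 [0.5083 0.3025]
```

Dish position over the mat agrees in both views. Lowering.

Request:
carry_out:
  moves:
    - [[0,0,5],0,0]
    - [[0,0,17],0,0]
    - [[0,0,34],0,0]
    - [[0,0,51],0,0]
    - [[0,0,68],0,0]
    - [[0,0,85],0,0]
    - [[0,0,102],0,0]
    - [[0,0,118],0,0]
    - [[0,0,132],0,0]
    - [[0,0,142],0,0]
    - [[0,0,149],0,0]
    - [[0,0,154],0,0]
    - [[0,0,157],0,0]
    - [[0,0,158],0,0]
    - [[0,0,159],0,0]
    - [[0,0,160],0,0]
    - [[0,0,160],0,0]
    - [[0,0,160],0,0]
    - [[0,0,160],0,0]

```text
clock: 60.8
ee_pos: [0.3889, 0.2949, -0.0219]
tcp_rot: [0.999, 0.047, 0.001, -0.0]
wrist_force: [-0.0, 0.3, -3.1]
opening: 0.0155
grip_force: 117.6
```

Request:
carry_out:
  moves:
    - [[0,0,1],0,0]
    - [[0,0,2],0,0]
    - [[0,0,3],0,0]
    - [[0,0,3],0,0]
    - [[0,0,3],0,0]
    - [[0,0,3],0,0]

```text
clock: 61.3
ee_pos: [0.3885, 0.2948, -0.0243]
tcp_rot: [0.999, 0.047, -0.0, 0.0]
wrist_force: [-5.6, -1.8, 9.5]
opening: 0.0154
grip_force: 119.4
```

Contact with the mat. Ease open and rise.

Request:
carry_out:
  moves:
    - [[0,0,0],0,17]
    - [[0,0,0],0,18]
    - [[0,0,0],0,22]
    - [[0,0,0],0,35]
    - [[0,0,0],0,50]
    - [[0,0,0],0,50]
    - [[0,0,0],0,50]
    - [[0,0,-15],0,50]
    - [[0,0,-40],0,50]
    - [[0,0,-80],0,50]
    - [[0,0,-120],0,50]
    - [[0,0,-160],0,50]
    - [[0,0,-190],0,50]
    - [[0,0,-190],0,50]
    - [[0,0,-190],0,50]
    - [[0,0,-190],0,50]
    - [[0,0,-190],0,50]

```text
clock: 62.72
ee_pos: [0.3871, 0.2941, 0.1626]
tcp_rot: [0.999, 0.047, -0.002, 0.001]
wrist_force: [0.5, 0.2, 0.5]
opening: 0.0502
grip_force: 0.0
```

```bash
python3 dish.py pics/d6.png .009; python3 - <<'E'
from h import *
o=manip.get_obs();print(o['wrist_force']); pose=(o['ee_pos'],o['tcp_rot'])
f=grab('top'); g=grab('side'); cv2.imwrite('pics/t17.png',f)
for n,im in(('top',f),('side',g)):
  for c,a,r in toffees(n,im,4): print(n,c.round(1),a,plane(n,c,.018)[:2].round(4))
def circ(im,n,z,pose=None):
  h=cv2.cvtColor(im,cv2.COLOR_BGR2HSV); m=((h[...,1]<60)&(h[...,2]>70)).astype(np.uint8)
  m=cv2.morphologyEx(m,cv2.MORPH_OPEN,np.ones((13,13) if n=='top' else (25,25)))
  for c,a,mm in blobs(m,600):
    p=plane(n,c,z,pose)
    if abs(p[0]-.513)<.08 and abs(p[1]-.306)<.08:
      cn=max(cv2.findContours(mm.astype(np.uint8),0,1)[0],key=len)[:,0]
      q=np.array([plane(n,u.astype(float),z,pose)[:2] for u in cn]); print(n,'dish',cv2.minEnclosingCircle((q*1000).astype(np.float32)),c)
circ(f,'top',.026); circ(cv2.imread('pics/d6.png'),'wrist',.026,pose)
E
```

```text
62.7167 (array([0.3871, 0.2941, 0.1626]), array([ 0.9989,  0.0469, -0.0017,  0.0007]))
[299.  14.] 363 world [0.5621 0.2925] area mm2 349
[290.  63.] 860 world [0.5108 0.2962] area mm2 745
[268.  70.] 320 world [0.5017 0.3174] area mm2 276
dark [23. 23.] 1377 [0.5505 0.5548 0.09  ]
dark [300.  14.] 390 [0.5418 0.2939 0.09  ]
dark [26. 44.] 418 [0.5277 0.5472 0.09  ]
dark [286.  64.] 1400 [0.5009 0.3004 0.09  ]
dark [516. 118.] 603 [0.4939 0.0872 0.09  ]
[-0.1807  0.4466 -0.1489]
top [201.5 198.9] 12 [0.5635 0.2922]
top [197.1 216.9] 62 [0.5076 0.3038]
side [ 43.6 107.3] 103 [-0.2533  0.9599]
side [ 46.1 118.5] 8 [-0.2292  0.8621]
side [  0.3 128.4] 7 [-0.3849  0.8167]
side [258.6 176.6] 39 [0.506  0.3176]
side [277.1 178.3] 15 [0.5629 0.2965]
side [268.2 179.8] 5 [0.5333 0.2938]
side [256.  181.8] 5 [0.4932 0.2908]
side [266.2 182.2] 4 [0.5248 0.2818]
top dish ((510.1473083496094, 304.05108642578125), 77.20515441894531) [195.4362 217.0348]
wrist dish ((510.41595458984375, 305.4988708496094), 74.33313751220703) [278.5054  70.1925]
```

```bash
python3 -c "
from rig import workorder; print(workorder.close_job())"
```

```text
the job is handed in; nothing more can be done
None
```

The job is handed in (no verdict was returned): the dish stands about 3 mm off the mat's middle, the toffees I can make out are all in it and none shows loose elsewhere, though I couldn't count all five separately; the scoop is empty and upright, the clamp is swung back, and I didn't touch the funnel, muffin cup or cruet.

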